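# Raise the fume enclosure's sash to the working-height pointer

### The arm

A 6-joint arm with a two-finger parallel gripper is mounted at the origin on the work surface. World frame = base frame: x ahead of the robot, y to its left, z up, the work surface at z = 0. Lengths are in m, angles in rad, forces in N, time in s.
With the tool pointing down it reaches from about 0.3 to 0.775 m from the base axis. Payload 14.6 kg.
Tool frame: the origin (TCP) lies at the very end of the fingers, on their centre line; the grasp point (between the pads) lies 19 mm behind it; x points along the fingers, y is the direction in which the jaws open and shut, and the axes are right-handed (so a half turn about x gives the same grasp; the last joint's range is limited). The gripper opens to 94 mm and grips with 3 to 60 N. Pads are 16 mm wide; open, the fingers measure 119 mm over their backs; the gripper's body (75 mm by 177 mm) begins 78 mm behind the grasp point.
Start: joints at [-1.341, 0.3, 1.521, -0, 1.321, -0.067], TCP at [0.161, -0.526, 0.173] pointing down, gripper open.
Joint ranges: [-3.03, 3.03], [-0.79, 2.21], [0.23, 2.52], [-1.04, 4.18], [0, 3.07], [-2.55, 2.55]. Speed limits (rad/s): [2.22, 2.22, 2.57, 3.14, 3.14, 3.14].

### API

Orientations are given as [roll, pitch, yaw] about the fixed x, y, z axes, in that order (R = Rz(yaw) Ry(pitch) Rx(roll)).
In Python, from station import ctrl, viewer, hand_in gives the robot as it stands. The module is installed in compiled form; this text tells all that it offers.
- The arm moves only by the tool play_rows, never from a script. Its argument "deltas" is a list that holds one entry, the list of rows, each a list of 7 numbers: the shift along the tool's x, y, z in mm, then the turn, a rotation vector about the tool's x, y, z in rad, then the finger opening in mm, from 0 to 94. In form: [[[dx, dy, dz, ax, ay, az, gripper], ...]]. A call has 1 to 10 rows; each row shifts and turns the commanded pose from where the row before left it, along the tool's axes as they then stand; what a row does not reach is not made up. A row lasts 1/10 s, in which the tool goes at most 50 mm and 8.59 degrees, less where a joint would pass 70% of its speed; a pose out of reach is approached as far as the arm can. A call with a gripper value outside its range is refused whole. The fingers move at their own pace and stop on an object; "grip_force" is the grip in N (left out, the last holds). Time passes only in rows, so rows that do not move let the fingers close. It gives the time, the measured TCP pose, the force and the opening at its end, in the units of the state.
- ctrl.get_obs(): the state, without advancing time (a new reading comes with each control period).
- viewer.camera(name): name is "scene" or "top" or "wrist"; returns a dict with "img" (480x640x3 uint8, red, green, blue), "fx", "fy", "cx", "cy" (pixels), "rvec" (rotation vector, rad) and "tvec" (3), from world to camera coordinates, as OpenCV has them. Camera axes: x right, y down, z forward; pixel columns grow to the right and rows downward; lengths in m; the calibration is good to about 2 mm. A picture is of the moment at which its call begins. There is no depth.
- hand_in(): hands the job in, once; it reports no verdict.
The state is a dict: "time_s": time; "qpos": joint angles; "joint_vel": joint speeds; "tau": joint torques, N m; "ee_pos": TCP position; "eef_rot": TCP orientation; "force": force on the tool from outside, world axes, zero at the start; "moment": the same for the moment, N m; "grip_width": finger opening in m.
Only numpy, scipy, OpenCV 4.12 (cv2) and the standard library are available. Lean on these libraries where they do the work, as an engineer would, in place of code of your own. Each camera call takes 0.05 s, during which the arm holds its last target.

### The job

Push the sliding window (sash) of the clear fume enclosure up with your fingertips from beneath its lip until the underside of the lip is level with the tip of the pointer on its left-hand post, without running it well past the pointer. Only push, do not pinch the lip; leave the bottle and meter on the bench and the beaker inside alone, then take the hand away so that the counterweighted sash stays there by itself.

Things in the scene. Friction and masses are not known exactly. Their poses are not given: they have to be found in the camera images.
- hood: Clear-walled fume enclosure fixed on the bench at the robot's right, 460 mm wide (y), 300 deep (x), 620 tall; origin: centre of its underside; z up; its -x points out of its open front, to the robot's left. At the front two 30 mm square aluminium posts, front faces at x = -150 mm, centres at y = +-205. The sill bar at the foot of the opening reaches x = -167 mm and is 25 mm high.
- sash (a joint): Height of the sash, m: 0 is shut, grows straight up, end stop at 0.285; the lip's underside is 0.022 + this value above the bench. Starts partly open. The sash is a 0.9 kg clear pane, 374 mm wide, 300 tall, sliding between the posts, counterweighted: it stays where it is left and takes about 4 N (a little more when moved fast) to push either way.
- lip_edge (a point): Middle of the lower front edge of the sash's lip, the height that counts. The lip is a level aluminium shelf, 360 mm long (hood y), 5 mm thick, with rounded front edge and flat, free underside, standing out 47 mm forward (hood -x) from a 28 mm tall rail at the foot of the pane (52 mm from the pane). Axes as the hood's: x into it, y along the lip, z up.
- strip_top (a point): Middle of the top of the black ribbed rubber strip, 354 mm long, 36 deep, 4 thick, that lies on the lip from 10 mm behind its front edge; 9 mm above the lip's underside and 28 mm behind lip_edge. Touching the strip and the lip with the fingers at the same time counts as pinching.
- mark_tip (a point): Tip of the working-height pointer: a black plastic clip, 30 mm wide, 20 tall, fixed on the front of the left-hand post (hood +y, left as one faces the window) and standing 30 mm out from it, with a small wedge pointing at the sash. This point is the wedge's tip, 10 mm below the clip's top face; its height (200 to 290 mm above the bench) is where the lip's underside must end.
- reagent_bottle: Amber glass bottle, black cap, 58 mm across, 125 mm tall, standing on the bench in front of the enclosure's left half; origin under its centre. Leave alone.
- beaker: Clear glass beaker, 66 mm across, 90 mm tall, standing inside the enclosure on its 18 mm thick floor, in the right half behind the sash; origin under its centre. Leave alone.
- meter: Grey hand-held meter lying on the bench in front of the bottle, 150 x 66 x 28 mm; origin under its centre. Leave alone.

How it is judged:
By the outcome, as a careful person would: the job done as asked, in the order asked, and still so for the second after the job is handed in, with the robot touching nothing.
It also fails if it takes over 38 s, if anything falls off the work surface, if the arm or the gripper's body presses on something with over 40 N, if the wrist force passes 120 N, or if a joint passes its speed limit or range.

## Working session

There is one attempt and no reset: what is moved stays moved. The work goes in short steps, Python scripts to look and compute and a tool call to move; the robot and the scene stay as the last step left them, time stands still between calls to the robot, and variables do not carry over. Pictures are saved under pics/ and viewed, and the job is handed in when it is done.

Besides the shell and the picture viewer there is one more tool, called after "Call:" as a command line: name --argument value ..., lists and objects as JSON in quotes. play_rows: Moves the arm, as the interface text tells. Its arguments: {"type":"object","properties":{"deltas":{"type":"array","items":{"type":"array","items":{"type":"array","items":{"type":"number"}}}},"grip_force":{"type":"number"}},"required":["deltas"]}

```bash
mkdir -p pics; cat > h.py <<'E'
import numpy as np, cv2
from station import ctrl, viewer, hand_in
def cam(n,save=None):
    c=viewer.camera(n)
    if save: cv2.imwrite('pics/'+save,c['img'][:,:,::-1])
    return c
def KRt(c):
    K=np.array([[c['fx'],0,c['cx']],[0,c['fy'],c['cy']],[0,0,1.]])
    R=cv2.Rodrigues(np.array(c['rvec'],float))[0]; return K,R,np.array(c['tvec'],float).reshape(3)
def ray(c,uv):
    K,R,t=KRt(c); o=-R.T@t; d=R.T@np.linalg.inv(K)@np.array([uv[0],uv[1],1.]); return o,d/np.linalg.norm(d)
def plane(c,uv,z,ax=2):
    o,d=ray(c,uv); return o+d*(z-o[ax])/d[ax]
def proj(c,p):
    K,R,t=KRt(c); q=K@(R@np.array(p,float)+t); return q[:2]/q[2]
def two(c1,u1,c2,u2):
    o1,d1=ray(c1,u1);o2,d2=ray(c2,u2)
    s=np.linalg.lstsq(np.c_[d1,-d2],o2-o1,rcond=None)[0]
    a=o1+s[0]*d1;b=o2+s[1]*d2
    return (a+b)/2,np.linalg.norm(a-b)
E
python3 - <<'E'
from h import *
import pickle
C={n:cam(n,n+'0.png') for n in('scene','top','wrist')}
pickle.dump(C,open('c0.pkl','wb'))
for n,c in C.items():
    o,d=ray(c,(320,240)); print(n,c['fx'],o,d)
o=ctrl.get_obs(); print({k:np.round(v,3) for k,v in o.items()})
E
```

```text
scene 539.8397245989551 [0.5026241  0.23937199 1.10683723] [ 0.12511152 -0.31557558 -0.94061637]
top 538.7010240361318 [ 0.41736989 -0.06827652  1.27473886] [ 0.18656489  0.0139227  -0.98234398]
wrist 379.4837192241992 [ 0.24089654 -0.50247306  0.38351493] [-0.27763481 -0.09751897 -0.95572431]
{'time_s': np.float64(0.15), 'qpos': array([-1.341,  0.3  ,  1.521, -0.   ,  1.321, -0.067]), 'joint_vel': array([-0.001, -0.001, -0.002,  0.002, -0.001, -0.003]), 'tau': array([ 1.0000e-03, -5.3196e+01, -3.5282e+01,  7.1000e-02,  2.4000e-02,
       -0.0000e+00]), 'ee_pos': array([ 0.161, -0.526,  0.172]), 'eef_rot': array([-1.604,  1.57 ,  1.834]), 'force': array([ 0.465,  0.304, -0.336]), 'moment': array([-0.026, -0.034,  0.024]), 'grip_width': np.float64(0.094)}
```

View pics/scene0.png

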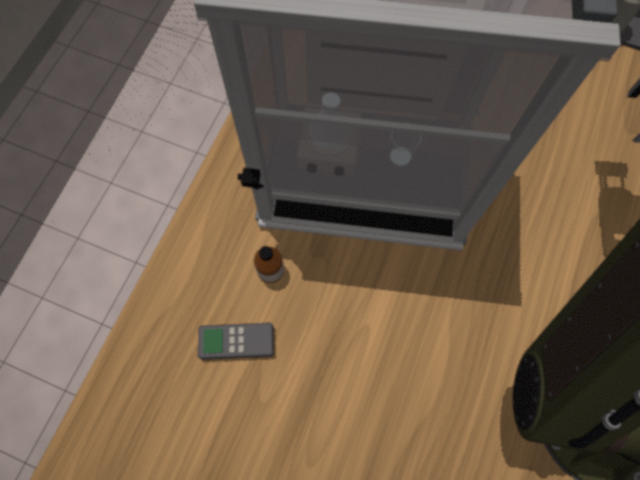

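View pics/top0.png

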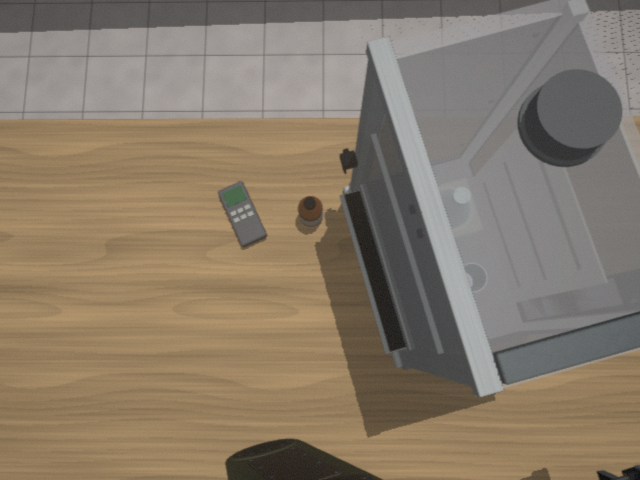

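View pics/wrist0.png

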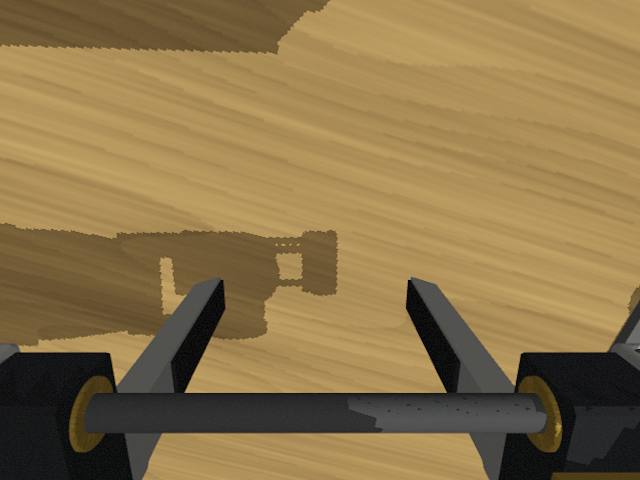

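```bash
python3 - <<'E'
from h import *
import pickle
C=pickle.load(open('c0.pkl','rb'))
s,t=C['scene'],C['top']
for c in (s,t):
    print([np.round(proj(c,p)) for p in ([.5,0,0],[.6,0,0],[.5,-.1,0],[.5,0,.1])])
def strip(c,box):
    x0,y0,x1,y1=box
    g=c['img'].max(2)[y0:y1,x0:x1]; m=(g<40).astype(np.uint8)
    n,l,st,ce=cv2.connectedComponentsWithStats(m)
    i=1+np.argmax(st[1:,4]); cs,_=cv2.findContours((l==i).astype(np.uint8),0,2)
    ct=max(cs,key=cv2.contourArea); r=cv2.minAreaRect(ct); ap=cv2.approxPolyDP(ct,4,True)[:,0]+[x0,y0]
    print(st[i],ce[i]+[x0,y0]); print(cv2.boxPoints(r)+[x0,y0], ap.tolist())
strip(s,(262,190,470,250)); strip(t,(335,180,420,365))
a=cv2.resize(s['img'][160:260,220:480],None,fx=3,fy=3,interpolation=2)
b=cv2.resize(t['img'][130:380,320:420],None,fx=2.4,fy=2.4,interpolation=2)
cv2.imwrite('pics/s1.png',a[:,:,::-1]);cv2.imwrite('pics/t1.png',b[:,:,::-1])
E
```

```text
[array([363., 322.]), array([318., 303.]), array([379., 279.]), array([367., 311.])]
[array([299., 306.]), array([299., 264.]), array([341., 307.]), array([296., 303.])]
[  12   10  179   36 2920] [363.58424658 217.45273973]
[[273.49401093 215.41332626]
 [275.37451935 199.01109219]
 [453.21524048 219.40047073]
 [451.3347168  235.80270386]] [[274, 211], [445, 235], [452, 230], [449, 219], [276, 200]]
[  21   41   49  129 1234] [381.28444084 291.62965964]
[[353.59519196 224.32640457]
 [367.91838837 220.14880753]
 [404.45279694 345.40960693]
 [390.12960052 349.58720398]] [[365, 221], [356, 230], [364, 226], [365, 237], [358, 238], [363, 239], [360, 244], [367, 242], [363, 255], [392, 349], [404, 345], [373, 240], [362, 229], [369, 227]]
```

View pics/s1.png

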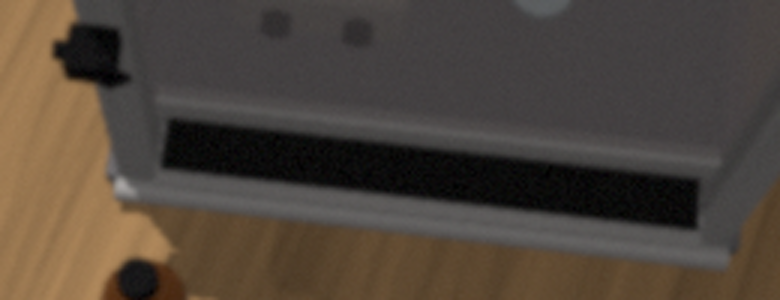

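View pics/t1.png

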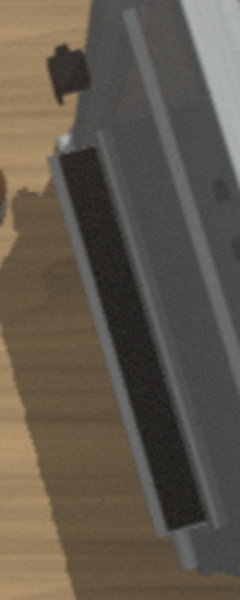

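```bash
cat > fit.py <<'E'
from h import *
import pickle
from scipy.optimize import least_squares
C=pickle.load(open('c0.pkl','rb'))
s,t=C['scene'],C['top']
S={'BL':(276,199.7),'FL':(274,215.7),'BR':(452.7,220.3),'FR':(452,235.7)}
T={'FL':(345.4,194.6),'BL':(360.4,191.3),'BR':(405.8,347.5),'FR':(389.2,351.3)}
for k in S: print(k,two(s,S[k],t,T[k]))
print('tip',two(s,(263.3,186),t,(345,172.9)))
L={'FL':(-18,177),'BL':(18,177),'FR':(-18,-177),'BR':(18,-177)}
def pts(p):
    x,y,z,a=p; c,sn=np.cos(a),np.sin(a)
    return {k:np.array([x+(c*u-sn*v)/1e3,y+(sn*u+c*v)/1e3,z]) for k,(u,v) in L.items()}
def res(p,vs=((s,S),(t,T))):
    P=pts(p); return np.concatenate([proj(c,P[k])-U[k] for c,U in vs for k in L])
r=least_squares(res,[.4,-.4,.1,-1.5]); print(r.x,np.degrees(r.x[3]),np.round(r.fun,1))
for v in ((s,S),),((t,T),): print(least_squares(res,r.x,args=(v,)).x)
E
python3 fit.py
```

```text
BL (array([ 0.75054605, -0.14193523,  0.10681374]), np.float64(0.0007968392517090308))
FL (array([ 0.74098097, -0.10808981,  0.10874748]), np.float64(0.0020261895881135243))
BR (array([ 0.407149  , -0.23436207,  0.1106634 ]), np.float64(0.0011519614352053609))
FR (array([ 0.39938658, -0.19796111,  0.12123739]), np.float64(0.001391029686724286))
tip (array([ 0.74677869, -0.10281252,  0.25005112]), np.float64(0.0004231478016014137))
[ 0.57386879 -0.17068572  0.11195196 -1.30465381] -74.75115703400273 [-0.3 -0.1  0.4 -0.6 -0.   1.2  0.1 -0.3 -0.6  0.5 -0.  -0.3  0.5  0.1
  0.3 -0.6]
[ 0.57400879 -0.17113611  0.1110469  -1.29974068]
[ 0.57361691 -0.17055721  0.11288168 -1.30973898]
```

```bash
python3 - <<'E'
from h import *
import pickle
C=pickle.load(open('c0.pkl','rb'))
s,t=C['scene'],C['top']
print('cap',two(s,(266,254),t,(310,202)),plane(s,(266,254),.125),plane(t,(310,202),.125))
for u in((219,190),(238,182),(266,237),(243,246)): print('meter',plane(t,u,.028))
for u in((368,40),(392,38),(478,395),(502,390)): print('roof',plane(t,u,.62))
from scipy.spatial.transform import Rotation as Ro
print(Ro.from_euler('xyz',[-1.604,1.57,1.834]).as_matrix().round(3))
E
```

```text
cap (array([ 0.72349102, -0.02893204,  0.10776411]), np.float64(0.0036687890441550806)) [ 0.7178551  -0.02392727  0.125     ] [ 0.72081991 -0.02975484  0.125     ]
meter [0.77646603 0.19247142 0.028     ]
meter [0.79630632 0.14723852 0.028     ]
meter [0.66137063 0.07700056 0.028     ]
meter [0.63976397 0.13090899 0.028     ]
roof [ 0.81045068 -0.12167126  0.62      ]
roof [ 0.8130705 -0.1533302  0.62     ]
roof [ 0.35688812 -0.24460191  0.62      ]
roof [ 0.36272154 -0.27285704  0.62      ]
[[-0.     0.292 -0.956]
 [ 0.001 -0.956 -0.292]
 [-1.    -0.001 -0.   ]]
```

Call:
play_rows --deltas '[[[-30, 0, 0, 0, 0, 0, 0], [-30, 0, 0, 0, 0, 0, 0], [-10, 0, 0, 0, 0.0, 0, 0]]]'

```text
time_s: 0.45
ee_pos: [0.161, -0.5266, 0.2452]
eef_rot: [1.509, 1.567, -1.336]
force: [-0.0, 0.5, 0.8]
grip_width: 0.0736
```

Call:
play_rows --deltas '[[[0, -45, 0, 0, 0, 0, 0], [0, -45, 0, 0, 0, 0, 0], [0, -45, 0, 0, 0, 0, 0], [0, -45, 0, 0, 0, 0, 0], [0, -30, 0, 0, 0, 0, 0], [0, 0, 0, 0, -0.1, 0, 0], [0, 0, 0, 0, -0.1, 0, 0]]]'

```text
time_s: 1.15
ee_pos: [0.0986, -0.325, 0.2427]
eef_rot: [0.012, 1.367, -2.835]
force: [-1.5, -0.6, -0.0]
grip_width: 0.0174
```

```bash
cat > st.py <<'E'
from h import *
from scipy.spatial.transform import Rotation as Ro
o=ctrl.get_obs(); print(round(o['time_s'],2),'q',np.round(o['qpos'],3),'p',np.round(o['ee_pos'],4),'F',np.round(o['force'],2))
print(Ro.from_euler('xyz',o['eef_rot']).as_matrix().round(3))
E
python3 st.py
```

```text
1.15 q [-1.204 -0.23   1.921 -0.205  1.465  0.096] p [ 0.0986 -0.325   0.2427] F [-1.52 -0.59 -0.01]
[[-0.193  0.291 -0.937]
 [-0.061 -0.957 -0.284]
 [-0.979  0.002  0.202]]
```

Call:
play_rows --deltas '[[[0, 0, 0, 0, 0.1, 0, 0], [0, 0, 0, 0, 0.1, 0, 0], [0, -3, -45, -0.14, 0, 0, 0], [0, -3, -47, -0.14, 0, 0, 0], [0, -3, -47, -0.14, 0, 0, 0], [0, -3, -47, -0.14, 0, 0, 0], [0, -3, -47, -0.14, 0, 0, 0], [0, -3, -47, -0.14, 0, 0, 0], [0, -3, -47, -0.14, 0, 0, 0], [0, -3, -47, -0.14, 0, 0, 0]]]'

```text
time_s: 2.15
ee_pos: [0.3336, -0.0549, 0.2417]
eef_rot: [-1.723, 1.57, 2.841]
force: [1.7, -0.1, -0.2]
grip_width: 0.0005
```

```bash
python3 st.py
```

```text
2.15 q [-0.272 -0.249  1.923  0.     1.468 -0.123] p [ 0.3336 -0.0549  0.2417] F [ 1.75 -0.14 -0.24]
[[-0.001  0.989 -0.148]
 [ 0.    -0.148 -0.989]
 [-1.    -0.001 -0.   ]]
```

Call:
play_rows --deltas '[[[0, 30, -30, 0, -0.14, 0, 0], [0, 30, -30, 0, -0.14, 0, 0], [0, 0, -30, 0, -0.14, 0, 0], [0, 0, 0, 0, -0.14, 0, 0]]]'

```text
time_s: 2.55
ee_pos: [0.3936, 0.0122, 0.2317]
eef_rot: [-0.017, 1.061, -1.738]
force: [0.6, -0.2, 0.0]
grip_width: 0.0004
```

```bash
python3 st.py
```

```text
2.55 q [ 0.28   0.05   1.765 -0.455  1.563  0.488] p [0.3936 0.0122 0.2317] F [ 0.62 -0.22  0.04]
[[-0.081  0.988 -0.128]
 [-0.481 -0.151 -0.864]
 [-0.873 -0.008  0.488]]
```

Call:
play_rows --deltas '[[[0, 30, 0, 0, 0, 0.14, 0], [0, 30, 0, 0, 0, 0.14, 0], [0, 0, 0, 0.14, -0.0, 0, 0], [0, 0, 0, 0.14, 0, 0, 0]]]'

```text
time_s: 2.95
ee_pos: [0.4521, 0.0028, 0.2349]
eef_rot: [0.734, 1.005, -1.201]
force: [-0.4, -0.0, 0.1]
grip_width: 0.0005
```

```bash
python3 st.py
```

```text
2.95 q [ 0.287 -0.002  1.832 -0.586  1.309  0.807] p [0.4521 0.0028 0.2349] F [-0.37 -0.02  0.06]
[[ 0.193  0.897 -0.398]
 [-0.5   -0.259 -0.826]
 [-0.844  0.359  0.398]]
```

```bash
cat > kin.py <<'E'
import numpy as np
from scipy.spatial.transform import Rotation as Ro
from scipy.optimize import least_squares
def Rz(a): return Ro.from_euler('z',a).as_matrix()
def Ry(a): return Ro.from_euler('y',a).as_matrix()
Cm=np.array([[0,-1,0],[0,0,-1],[1,0,0.]])
def fk(q,P):
    a1,d1,L2,a3,d4,d6=P[:6]; yo=P[6] if len(P)>6 else 0
    A=Rz(q[0]); p=A@[a1,yo,d1]; B=A@Ry(q[1]); p=p+B@[0,0,L2]
    D=B@Ry(q[2]); el=p.copy(); p=p+D@[a3,0,d4]; w=p.copy()
    E=D@Rz(q[3])@Ry(q[4]); p=p+E@[0,0,d6]
    return p,E@Rz(q[5])@Cm,el,w
data=[([-1.341,.3,1.521,0,1.321,-.067],[.161,-.526,.173]),
([-1.204,-.23,1.921,-.205,1.465,.096],[.0986,-.325,.2427]),
([-.272,-.249,1.923,0,1.468,-.123],[.3336,-.0549,.2417]),
([.28,.05,1.765,-.455,1.563,.488],[.3936,.0122,.2317]),
([.287,-.002,1.832,-.586,1.309,.807],[.4521,.0028,.2349])]
def res(P): return np.concatenate([fk(q,P)[0]-p for q,p in data]+[(np.array(P[:6])-[0.05,.4,.4,0,.4,.3])*1e-3])
PP=least_squares(res,[0.05,.4,.4,0,.4,.3,.0]).x
if __name__=='__main__':
    print(PP.round(4)); print((res(PP)[:15]*1e3).round(1))
    print(fk(data[3][0],PP)[1].round(3)); print(fk(data[4][0],PP)[1].round(3))
E
python3 kin.py
```

```text
[0.0018 0.2216 0.425  0.0422 0.4459 0.3038 0.0368]
[-0.1  0.1 -0.4 -0.1 -0.1 -0.1 -0.   0.1  0.1 -0.   0.4  0.3  0.  -0.2
  0.2]
[[-0.08   0.989 -0.128]
 [-0.48  -0.151 -0.864]
 [-0.873 -0.008  0.487]]
[[ 0.193  0.897 -0.399]
 [-0.5   -0.26  -0.826]
 [-0.844  0.359  0.398]]
```

```bash
cat > ik.py <<'E'
from kin import *
lo=np.array([-3.03,-.79,.23,-1.04,0,-2.55])+.04; hi=np.array([3.03,2.21,2.52,4.18,3.07,2.55])-.04
seeds=[[.3,.5,1.8,-.9,1.3,.5],[.3,.5,1.8,3.9,1.3,-1],[.3,.8,1.8,-.9,1.3,1.8],[.3,1.2,1.9,3.9,1.5,-2],[0,.8,1.8,-.9,.6,-1.5]]
def ik(p,R,seeds=seeds):
    best=None
    for s in seeds:
        r=least_squares(lambda q:np.concatenate([(fk(q,PP)[0]-p)*10,(Ro.from_matrix(fk(q,PP)[1].T@R)).as_rotvec()*1]),np.clip(s,lo+.01,hi-.01),bounds=(lo,hi),max_nfev=40)
        if best is None or r.cost<best.cost: best=r
        if best.cost<1e-6: break
    return best.x,best.cost
a=-1.3047; hx=np.array([np.cos(a),np.sin(a),0]); hy=np.array([-hx[1],hx[0],0])
edge=np.array([.5665,-.1437,0])
def toolR(az,e,roll):
    # roll 0: jaw horizontal, tool z down (camera above)
    x=np.array([np.cos(az)*np.cos(e),np.sin(az)*np.cos(e),np.sin(e)])
    y=np.cross([0,0,-1],x); y/=np.linalg.norm(y); z=np.cross(x,y)
    return np.c_[x,y,z]@Ro.from_euler('x',roll).as_matrix()
E
cat > srch.py <<'E'
from ik import *
d=np.radians
for az in (-75,-65,-55,-45,-35):
  for e in (0,15,30):
    for roll in (0,30,60,-30,-60,180):
      for s in (-.12,-.03):
        R=toolR(d(az),d(e),d(roll))
        ok=[];
        p=edge+hy*s+hx*.025
        box=[np.array([x,y,z]) for x in(-.097,-.28) for y in(-.0885,.0885) for z in(-.0375,.0375)]+[np.array([-.2,0,-.11])]
        P=[R@b for b in box]
        cl=min(-(q@hx)-.025 for q in P); zl=.085+min(q[2] for q in P)
        if cl<.01 or zl<.015: continue
        c=[ik(p+[0,0,z],R) for z in (.08,.24)]
        print(az,e,roll,s,'clear %.3f z %.3f'%(cl,zl),['%.1e'%x[1] for x in c], c[0][0].round(2) if c[0][1]<1e-6 else '')
E
time timeout 500 python3 srch.py
```

```text
-75 0 0 -0.12 clear 0.072 z 0.048 ['5.9e-02', '6.5e-02'] 
-75 0 0 -0.03 clear 0.072 z 0.048 ['7.5e-02', '8.1e-02'] 
-65 0 0 -0.12 clear 0.056 z 0.048 ['1.5e-02', '2.0e-02'] 
-65 0 0 -0.03 clear 0.056 z 0.048 ['2.4e-02', '3.0e-02'] 
-55 0 0 -0.12 clear 0.036 z 0.048 ['9.6e-06', '1.0e-03'] 
-55 0 0 -0.03 clear 0.036 z 0.048 ['1.2e-03', '4.2e-03'] 
-45 0 0 -0.12 clear 0.015 z 0.048 ['3.3e-22', '2.9e-04'] [-0.09  0.78  2.4   3.84  1.6  -1.54]
-45 0 0 -0.03 clear 0.015 z 0.048 ['4.7e-24', '3.3e-30'] [ 0.01  0.77  2.21  3.94  1.45 -1.69]
real	0m4.841s
user	0m5.327s
sys	0m0.098s
```

```bash
cat > srch2.py <<'E'
from ik import *
d=np.radians
A=[[.3,.5,1.8,-.9,1.3,.5],[.3,.8,1.8,-.9,1.3,-1.8],[0.1,.2,2.3,-.9,1.6,1.8]]
B=[[.1,.8,2.2,3.9,1.4,-1.6],[.1,.8,2.2,3.9,1.4,1.6]]
pen=.02
for az in (-60,-52,-45,-38,-30):
  for e in (-15,0,10,20):
    for roll in range(-90,271,30):
        R=toolR(d(az),d(e),d(roll))
        box=[np.array([x,y,z]) for x in(-.097,-.28) for y in(-.0885,.0885) for z in(-.0375,.0375)]+[np.array([-.2,0,-.1])]
        P=[R@b for b in box]
        cl=min(-(q@hx)-pen for q in P); zl=.085+min(q[2] for q in P)
        if cl<.008 or zl<.01: continue
        for s in (-.1,0,.06):
          p=edge+hy*s+hx*pen
          for n,S in (('A',A),('B',B)):
            c=[ik(p+[0,0,z],R,S) for z in (.085,.24)]
            if max(x[1] for x in c)<1e-5: print(n,az,e,roll,s,'clear %.3f z %.3f'%(cl,zl),c[0][0].round(2),c[1][0].round(2))
E
time timeout 560 python3 srch2.py
```

```text
B -45 0 0 -0.1 clear 0.020 z 0.048 [-0.04  0.75  2.37  3.88  1.56 -1.58] [-0.04  0.14  2.45  3.96  1.18 -1.96]
B -45 0 0 0 clear 0.020 z 0.048 [ 0.04  0.76  2.14  3.98  1.41 -1.75] [ 0.04  0.31  2.2   4.07  1.16 -2.06]
B -45 0 0 0.06 clear 0.020 z 0.048 [ 0.07  0.8   2.    4.03  1.35 -1.84] [ 0.07  0.41  2.05  4.12  1.15 -2.12]
B -38 -15 60 -0.1 clear 0.021 z 0.018 [-0.19  0.43  2.48  3.66  1.11 -0.64] [-0.19 -0.17  2.45  4.03  0.61 -1.18]
B -38 -15 90 -0.1 clear 0.014 z 0.025 [-0.19  0.43  2.48  3.66  1.11 -0.12] [-0.19 -0.17  2.45  4.03  0.61 -0.66]
B -38 -15 240 -0.1 clear 0.021 z 0.018 [-0.19  0.43  2.48  3.66  1.11  2.5 ] [-0.19 -0.17  2.45  4.03  0.61  1.96]
real	1m35.119s
user	1m34.976s
sys	0m0.114s
```

```bash
cat > plan.py <<'E'
from ik import *
d=np.radians
R=toolR(d(-45),0,0)
B=[[.04,.76,2.14,3.98,1.41,-1.75]]
T={}
for n,pp in (('hi',edge-hx*.09+[0,0,.2]),('pre',edge-hx*.09+[0,0,.083]),('in',edge+hx*.022+[0,0,.083]),('up',edge+hx*.022+[0,0,.245])):
    T[n]=ik(pp,R,B); print(n,pp.round(3),T[n][0].round(3),T[n][1],fk(T[n][0],PP)[3].round(3))
def rows(qs):
    out=[]
    for a,b in zip(qs,qs[1:]):
        pa,Ra,_,_=fk(a,PP);pb,Rb,_,_=fk(b,PP)
        out.append(np.r_[Ra.T@(pb-pa)*1e3,Ro.from_matrix(Ra.T@Rb).as_rotvec()])
    return out
def path(wps):
    # wps joint waypoints -> dense with limits
    mx=np.array([.14,.14,.16,.2,.2,.2])
    qs=[np.array(wps[0])]
    for w in wps[1:]:
        w=np.array(w);a=qs[-1];n=1
        while True:
            seg=[a+(w-a)*i/n for i in range(n+1)]
            r=np.array(rows(seg)); 
            if (np.abs(w-a)/n<=mx).all() and np.linalg.norm(r[:,:3],axis=1).max()<46 and np.linalg.norm(r[:,3:],axis=1).max()<.142: break
            n+=1
        qs+=seg[1:]
    return qs
if __name__=='__main__':
    import sys
    from station import ctrl
    q0=ctrl.get_obs()['qpos']
    m=np.array([.3,-.02,1.8,1.6,.9,-.5]); m2=T['hi'][0]
    W=[q0,m,m2]
    qs=path(W); print(len(qs)-1)
    for q in qs[::2]:
        p,RR,el,w=fk(q,PP); print(q.round(2),p.round(3),RR[:,0].round(2),'w',w.round(2))
E
python3 plan.py
```

```text
hi [ 0.543 -0.057  0.2  ] [ 0.292  0.428  2.271  4.14   1.363 -1.941] 0.007188755502464149 [0.306 0.131 0.187]
pre [ 0.543 -0.057  0.083] [ 0.302  0.774  2.192  4.14   1.488 -1.719] 0.004702838476364488 [0.309 0.135 0.079]
in [ 0.572 -0.165  0.083] [ 0.036  0.77   2.14   3.977  1.414 -1.742] 1.882299290896724e-20 [0.357 0.05  0.083]
up [ 0.572 -0.165  0.245] [ 0.036  0.298  2.203  4.072  1.152 -2.07 ] 7.239642606589312e-23 [0.357 0.05  0.245]
40
[ 0.29 -0.    1.83 -0.59  1.31  0.81] [0.452 0.003 0.235] [ 0.19 -0.5  -0.84] w [0.39 0.15 0.49]
[ 0.29 -0.    1.83 -0.31  1.26  0.64] [0.439 0.076 0.205] [ 0.15 -0.26 -0.95] w [0.39 0.16 0.49]
[ 0.29 -0.01  1.82 -0.04  1.21  0.48] [0.43  0.155 0.195] [ 0.12 -0.   -0.99] w [0.39 0.16 0.5 ]
[ 0.29 -0.01  1.82  0.23  1.16  0.32] [0.426 0.234 0.208] [ 0.11  0.25 -0.96] w [0.39 0.16 0.5 ]
[ 0.29 -0.01  1.82  0.51  1.1   0.15] [0.429 0.306 0.24 ] [ 0.12  0.49 -0.86] w [0.39 0.16 0.5 ]
[ 0.3  -0.01  1.81  0.78  1.05 -0.01] [0.437 0.366 0.288] [ 0.15  0.68 -0.71] w [0.39 0.16 0.5 ]
[ 0.3  -0.02  1.81  1.05  1.   -0.17] [0.452 0.41  0.348] [ 0.2   0.
[... 668 characters left out ...]
0.4 ] w [0.39 0.16 0.36]
[ 0.3   0.2   2.04  2.87  1.13 -1.22] [0.615 0.303 0.456] [0.77 0.49 0.42] w [0.38 0.16 0.33]
[ 0.3   0.24  2.07  3.08  1.17 -1.34] [0.634 0.249 0.426] [0.85 0.32 0.41] w [0.37 0.15 0.3 ]
[ 0.29  0.28  2.11  3.29  1.21 -1.46] [0.643 0.189 0.387] [0.92 0.13 0.37] w [0.36 0.15 0.27]
[ 0.29  0.32  2.15  3.5   1.25 -1.58] [0.64  0.126 0.343] [ 0.95 -0.06  0.3 ] w [0.35 0.15 0.25]
[ 0.29  0.35  2.19  3.72  1.29 -1.7 ] [0.623 0.061 0.294] [ 0.94 -0.26  0.22] w [0.34 0.14 0.23]
[ 0.29  0.39  2.23  3.93  1.32 -1.82] [ 0.591 -0.001  0.245] [ 0.88 -0.45  0.13] w [0.32 0.14 0.21]
[ 0.29  0.43  2.27  4.14  1.36 -1.94] [ 0.543 -0.059  0.2  ] [ 0.78 -0.62  0.04] w [0.31 0.13 0.19]
```

```bash
cat > nx.py <<'E'
import sys
from plan import *
from station import ctrl
m=np.array([.3,-.02,1.8,1.6,.9,-.5]); hi_=np.array([.24,.3,2.2,4.05,1.152,-2.05])
W={'a':[m,hi_],'b':[hi_]}[sys.argv[1]]
o=ctrl.get_obs(); q0=o['qpos']; print(o['time_s'],q0.round(2),o['ee_pos'].round(3))
qs=path([q0]+W); r=rows(qs); print(len(r))
print('[['+', '.join('[%d, %d, %d, %.2f, %.2f, %.2f, 0]'%tuple(x) for x in [np.r_[np.round(y[:3]),y[3:]] for y in r[:10]])+']]')
print(qs[min(10,len(qs)-1)].round(2), fk(qs[min(10,len(qs)-1)],PP)[0])
E
python3 nx.py a
```

```text
hi [ 0.543 -0.057  0.2  ] [ 0.292  0.428  2.271  4.14   1.363 -1.941] 0.007188755502464149 [0.306 0.131 0.187]
pre [ 0.543 -0.057  0.083] [ 0.302  0.774  2.192  4.14   1.488 -1.719] 0.004702838476364488 [0.309 0.135 0.079]
in [ 0.572 -0.165  0.083] [ 0.036  0.77   2.14   3.977  1.414 -1.742] 1.882299290896724e-20 [0.357 0.05  0.083]
up [ 0.572 -0.165  0.245] [ 0.036  0.298  2.203  4.072  1.152 -2.07 ] 7.239642606589312e-23 [0.357 0.05  0.245]
2.95 [ 0.29 -0.    1.83 -0.59  1.31  0.81] [0.452 0.003 0.235]
38
[[[-4, -22, -34, -0.04, 0.11, -0.07, 0], [-4, -19, -36, -0.04, 0.12, -0.06, 0], [-4, -16, -37, -0.04, 0.12, -0.05, 0], [-4, -12, -38, -0.04, 0.13, -0.04, 0], [-4, -9, -39, -0.03, 0.13, -0.03, 0], [-4, -6, -39, -0.03, 0.13, -0.02, 0], [-4, -3, -39, -0.03, 0.13, -0.01, 0], [-4, 1, -39, -0.02, 0.13, 0.00, 0], [-3, 4, -39, -0.02, 0.12, 0.01, 0], [-3, 7, -38, -0.02, 0.12, 0.02, 0]]]
[ 0.3  -0.01  1.81  0.78  1.05 -0.01] [0.43734419 0.36567673 0.28799775]
```

Call:
play_rows --deltas '[[[-4, -22, -34, -0.04, 0.11, -0.07, 0], [-4, -19, -36, -0.04, 0.12, -0.06, 0], [-4, -16, -37, -0.04, 0.12, -0.05, 0], [-4, -12, -38, -0.04, 0.13, -0.04, 0], [-4, -9, -39, -0.03, 0.13, -0.03, 0], [-4, -6, -39, -0.03, 0.13, -0.02, 0], [-4, -3, -39, -0.03, 0.13, -0.01, 0], [-4, 1, -39, -0.02, 0.13, 0.0, 0], [-3, 4, -39, -0.02, 0.12, 0.01, 0], [-3, 7, -38, -0.02, 0.12, 0.02, 0]]]'

```text
time_s: 3.95
ee_pos: [0.4378, 0.3668, 0.289]
eef_rot: [2.948, 0.791, 1.387]
force: [0.4, 0.6, -0.0]
grip_width: 0.0002
```

```bash
python3 nx.py a | tail -4
```

```text
3.95 [ 0.29  0.    1.8   0.79  1.08 -0.01] [0.438 0.367 0.289]
28
[[[-3, 10, -37, -0.02, 0.12, 0.04, 0], [-3, 12, -35, -0.02, 0.11, 0.05, 0], [-3, 15, -34, -0.01, 0.11, 0.05, 0], [-3, 17, -32, -0.01, 0.10, 0.06, 0], [-2, 19, -30, -0.00, 0.09, 0.07, 0], [-2, 21, -27, -0.00, 0.08, 0.07, 0], [1, 7, -5, 0.02, 0.06, 0.03, 0], [0, 9, -4, 0.02, 0.06, 0.04, 0], [-2, 12, -3, 0.02, 0.06, 0.05, 0], [-3, 14, -2, 0.02, 0.05, 0.05, 0]]]
[ 0.29  0.04  1.87  2.05  0.95 -0.78] [0.53026514 0.42476872 0.50466062]
```

Call:
play_rows --deltas '[[[-3, 10, -37, -0.02, 0.12, 0.04, 0], [-3, 12, -35, -0.02, 0.11, 0.05, 0], [-3, 15, -34, -0.01, 0.11, 0.05, 0], [-3, 17, -32, -0.01, 0.1, 0.06, 0], [-2, 19, -30, 0, 0.09, 0.07, 0], [-2, 21, -27, 0, 0.08, 0.07, 0], [1, 7, -5, 0.02, 0.06, 0.03, 0], [0, 9, -4, 0.02, 0.06, 0.04, 0], [-2, 12, -3, 0.02, 0.06, 0.05, 0], [-3, 14, -2, 0.02, 0.05, 0.05, 0]]]'

```text
time_s: 4.95
ee_pos: [0.5285, 0.4233, 0.5033]
eef_rot: [2.909, -0.155, 1.104]
force: [0.2, 0.4, -0.0]
grip_width: 0.0005
```

```bash
python3 nx.py b | tail -4
```

```text
4.95 [ 0.29  0.03  1.88  2.05  0.94 -0.79] [0.528 0.423 0.503]
18
[[[-4, 16, -1, 0.02, 0.05, 0.06, 0], [-5, 18, 0, 0.01, 0.04, 0.07, 0], [-6, 20, 2, 0.01, 0.04, 0.07, 0], [-7, 22, 3, 0.01, 0.03, 0.08, 0], [-7, 24, 4, 0.01, 0.02, 0.08, 0], [-8, 26, 6, 0.00, 0.02, 0.09, 0], [-9, 28, 7, -0.00, 0.01, 0.09, 0], [-9, 29, 9, -0.01, 0.00, 0.10, 0], [-9, 31, 10, -0.01, -0.00, 0.10, 0], [-10, 32, 12, -0.01, -0.01, 0.10, 0]]]
[ 0.26  0.18  2.06  3.16  1.06 -1.49] [0.65139475 0.2076439  0.44604029]
```

Call:
play_rows --deltas '[[[-4, 16, -1, 0.02, 0.05, 0.06, 0], [-5, 18, 0, 0.01, 0.04, 0.07, 0], [-6, 20, 2, 0.01, 0.04, 0.07, 0], [-7, 22, 3, 0.01, 0.03, 0.08, 0], [-7, 24, 4, 0.01, 0.02, 0.08, 0], [-8, 26, 6, 0, 0.02, 0.09, 0], [-9, 28, 7, 0, 0.01, 0.09, 0], [-9, 29, 9, -0.01, 0, 0.1, 0], [-9, 31, 10, -0.01, 0, 0.1, 0], [-10, 32, 12, -0.01, -0.01, 0.1, 0]]]'

```text
time_s: 5.95
ee_pos: [0.6508, 0.2076, 0.445]
eef_rot: [-3.036, -0.395, 0.241]
force: [0.1, 0.0, -0.0]
grip_width: 0.0003
```

```bash
python3 nx.py b | tail -4
```

```text
5.95 [ 0.26  0.18  2.06  3.17  1.07 -1.49] [0.651 0.208 0.445]
8
[[[-10, 33, 13, -0.02, -0.02, 0.10, 0], [-10, 34, 15, -0.02, -0.02, 0.10, 0], [-9, 35, 17, -0.03, -0.03, 0.10, 0], [-9, 35, 19, -0.03, -0.04, 0.10, 0], [-9, 36, 20, -0.04, -0.04, 0.10, 0], [-8, 36, 22, -0.04, -0.05, 0.10, 0], [-7, 36, 24, -0.04, -0.05, 0.10, 0], [-7, 36, 25, -0.05, -0.06, 0.10, 0]]]
[ 0.24  0.3   2.2   4.05  1.15 -2.05] [ 0.59799318 -0.04106203  0.24836612]
```

Call:
play_rows --deltas '[[[-10, 33, 13, -0.02, -0.02, 0.1, 0], [-10, 34, 15, -0.02, -0.02, 0.1, 0], [-9, 35, 17, -0.03, -0.03, 0.1, 0], [-9, 35, 19, -0.03, -0.04, 0.1, 0], [-9, 36, 20, -0.04, -0.04, 0.1, 0], [-8, 36, 22, -0.04, -0.05, 0.1, 0], [-7, 36, 24, -0.04, -0.05, 0.1, 0], [-7, 36, 25, -0.05, -0.06, 0.1, 0]]]'

```text
time_s: 6.75
ee_pos: [0.5984, -0.0425, 0.2472]
eef_rot: [-3.132, 0.001, -0.548]
force: [0.1, -1.2, -1.5]
grip_width: 0.0003
```

```bash
python3 - <<'E'
from h import *
import pickle
C={n:cam(n,n+'1.png') for n in('scene','wrist')}
pickle.dump(C,open('c1.pkl','wb'))
print(ray(C['wrist'],(320,240)))
for n,p in (('tip',(.7468,-.1028,.25)),('edge',(.5665,-.1437,.103))): print(n,proj(C['wrist'],p))
E
python3 st.py
```

```text
(array([0.41563854, 0.0652409 , 0.32936978]), array([ 0.80501556, -0.51114684, -0.30112931]))
tip [284.06323057 204.19595954]
edge [443.53616505 425.35697729]
6.85 q [ 0.226  0.283  2.21   4.027  1.122 -2.048] p [ 0.5984 -0.0421  0.2469] F [ 0.39  0.03 -0.12]
[[ 0.855 -0.519  0.004]
 [-0.519 -0.855  0.008]
 [-0.001 -0.009 -1.   ]]
```

View pics/wrist1.png

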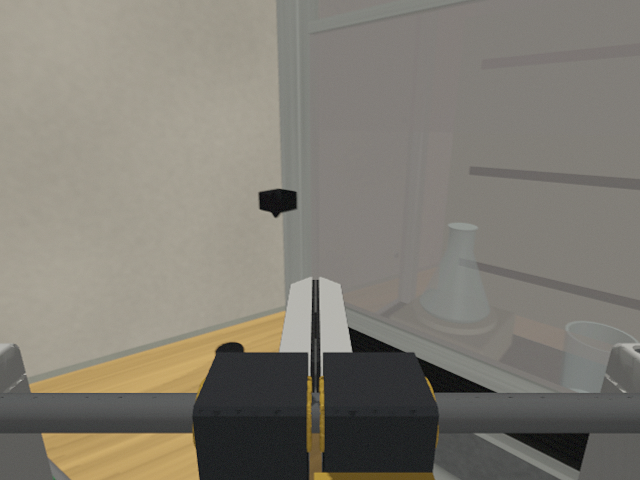

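View pics/scene1.png

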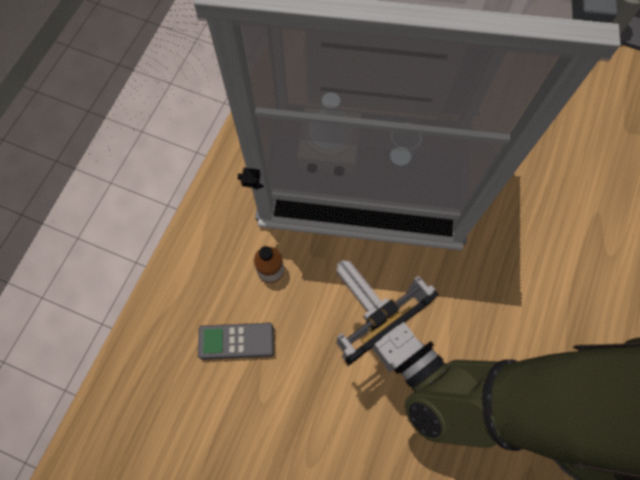

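```bash
python3 - <<'E'
import pickle,cv2
C=pickle.load(open('c1.pkl','rb'))
a=cv2.resize(C['wrist']['img'][175:235,240:320],None,fx=9,fy=9,interpolation=2);cv2.imwrite('pics/w1z.png',a[:,:,::-1])
a=cv2.resize(C['scene']['img'][160:200,230:290],None,fx=10,fy=10,interpolation=2);cv2.imwrite('pics/s1z.png',a[:,:,::-1])
c0=pickle.load(open('c0.pkl','rb'))
a=cv2.resize(c0['top']['img'][140:185,325:375],None,fx=10,fy=10,interpolation=2);cv2.imwrite('pics/t1z.png',a[:,:,::-1])
E
```

```text
(no output)
```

View pics/w1z.png

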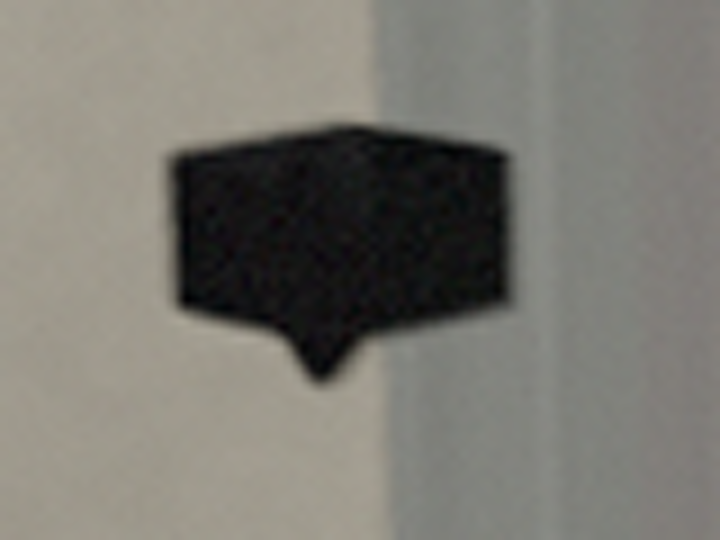

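View pics/s1z.png

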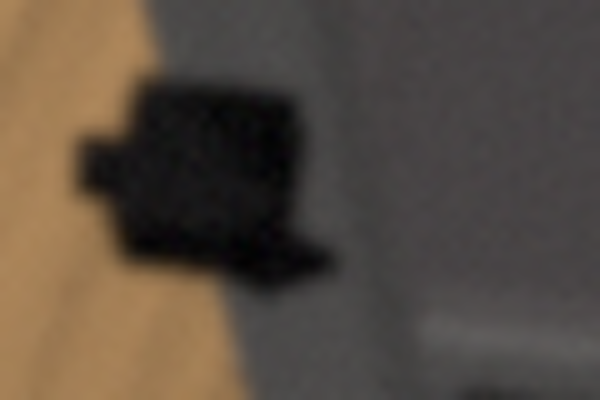

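View pics/t1z.png

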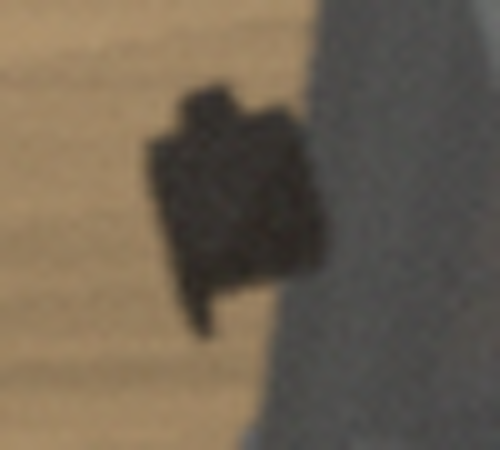

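```bash
cat > clip.py <<'E'
from h import *
import pickle
from scipy.optimize import least_squares
C1=pickle.load(open('c1.pkl','rb'));C0=pickle.load(open('c0.pkl','rb'))
w,s,t=C1['wrist'],C1['scene'],C0['top']
a=-1.3047; hx=np.array([np.cos(a),np.sin(a),0]); hy=np.array([-hx[1],hx[0],0])
# params: centre of clip top (x,y), ztop ; corners: u=hood x +-15, v=hood y +-15
def P(p,u,v,dz): return np.array([p[0],p[1],p[2]])+hx*u+hy*v+np.array([0,0,dz])
W={(.015,.015,0):(278.3,188.9),(-.015,.015,0):(258.9,192.2),(.015,-.015,0):(296.7,192.2),(-.015,.015,-.02):(260,208.9),(.015,-.015,-.02):(296.7,208.9)}
r=least_squares(lambda p:np.concatenate([proj(w,P(p,*k))-v for k,v in W.items()]),[.75,-.11,.26])
print('wrist only',r.x,r.fun.round(1))
p=r.x
for n,c in(('w',w),('s',s),('t',t)):
    print(n,{k:proj(c,P(p,k[0],k[1],z)).round(1).tolist() for k in((-.015,.015),(.015,.015),(.015,-.015),(-.015,-.015)) for z in (0,)})
print(two(w,(275.6,217.5),s,(263.5,186.2)),two(w,(275.6,217.5),t,(345.5,173.5)),two(s,(263.5,186.2),t,(345.5,173.5)))
E
python3 clip.py
```

```text
wrist only [ 0.80331722 -0.12382403  0.25152977] [ 0.5 -0.1  0.1  0.  -0.4 -0.4 -0.1  0.5 -0.1  0. ]
w {(-0.015, 0.015): [259.0, 192.2], (0.015, 0.015): [278.8, 188.8], (0.015, -0.015): [296.3, 191.8], (-0.015, -0.015): [276.5, 195.5]}
s {(-0.015, 0.015): [229.1, 171.1], (0.015, 0.015): [232.2, 156.1], (0.015, -0.015): [248.8, 158.0], (-0.015, -0.015): [245.9, 173.0]}
t {(-0.015, 0.015): [346.1, 140.5], (0.015, 0.015): [360.6, 136.7], (0.015, -0.015): [364.7, 150.5], (-0.015, -0.015): [350.2, 154.3]}
(array([ 0.75138027, -0.10159691,  0.23740532]), np.float64(0.011996473711371261)) (array([ 0.75268014, -0.10054704,  0.23506511]), np.float64(0.008614593045197091)) (array([ 0.74699504, -0.10394854,  0.24649741]), np.float64(0.00017736628074737281))
```

```bash
cat >> clip.py <<'E'
print('---')
S={(.015,.015,0):(244,168.5),(.015,-.015,0):(259.7,170),(-.015,.015,-.02):(242.5,186.2)}
T={(.015,.015,0):(354.5,150.5),(-.015,.015,0):(339.8,154.5),(-.015,-.015,0):(343.5,169)}
def f(vs):
    r=least_squares(lambda p:np.concatenate([proj(c,P(p,*k))-v for c,D in vs for k,v in D.items()]),[.75,-.11,.26]); print(r.x.round(4),r.fun.round(1)); return r.x
p=f([(s,S),(t,T)]); p3=f([(s,S),(t,T),(w,W)])
print([proj(w,P(p,*k)).round(1).tolist() for k in W], list(W.values()))
tip=np.array([.747,-.1039,.2465]); d=tip-p; print('tip rel clip hx,hy,z',d@hx,d@hy,d[2])
# check wrist cam vs fingertip
from station import ctrl
o=ctrl.get_obs(); print('tcp px',proj(w,o['ee_pos']), 'cap',proj(w,[.72,-.027,.125]))
E
python3 clip.py | sed -n '/---/,$p'
```

```text
---
[ 0.7746 -0.1111  0.2509] [-0.2 -0.8  0.8 -0.3 -0.2  1.7 -0.1  0.   0.  -0.1  0.4 -0.7]
[ 0.7727 -0.1091  0.2581] [-0.3 -1.4  0.9 -0.9 -0.2  1.2 -1.  -0.4 -0.9 -0.5 -0.5 -0.9  0.7 -0.7
 -1.3 -0.4  1.4 -0.8 -1.4  1.6  1.7  1. ]
[[280.1, 194.2], [259.0, 198.1], [299.0, 197.7], [259.9, 216.4], [299.3, 215.9]] [(278.3, 188.9), (258.9, 192.2), (296.7, 192.2), (260, 208.9), (296.7, 208.9)]
tip rel clip hx,hy,z -0.014236448089550012 -0.02467960973413322 -0.004358884304954458
tcp px [307.77267609 264.88816163] cap [228.74637997 350.13268991]
```

Call:
play_rows --deltas '[[[0, 0, 27, 0, 0, 0, 0], [0, 0, 27, 0, 0, 0, 0], [0, 0, 26, 0, 0, 0, 0], [0, 0, 0, 0, 0, 0, 0]]]'

```text
time_s: 7.25
ee_pos: [0.6006, -0.0398, 0.1669]
eef_rot: [-3.131, -0.001, -0.541]
force: [-0.1, -0.0, -0.2]
grip_width: 0.0005
```

```bash
python3 - <<'E'
from h import *
import pickle
c=cam('wrist','wrist2.png'); o=ctrl.get_obs(); c['ee']=o['ee_pos']; pickle.dump(c,open('w2.pkl','wb'))
print(ray(c,(320,240)),o['ee_pos'],proj(c,o['ee_pos']))
a=cv2.resize(c['img'][150:270,200:400],None,fx=4,fy=4,interpolation=2);cv2.imwrite('pics/w2z.png',a[:,:,::-1])
C0=pickle.load(open('c0.pkl','rb'));print('start tcp',proj(C0['wrist'],[.161,-.526,.173]))
E
python3 st.py
```

```text
(array([0.41756108, 0.06747167, 0.25031623]), array([ 0.81489136, -0.49980976, -0.29350005])) [ 0.60082117 -0.03988906  0.1687695 ] [313.02506015 266.20627219]
start tcp [313.93594887 269.77825452]
7.3 q [ 0.228  0.511  2.197  3.959  1.267 -1.87 ] p [ 0.6008 -0.0399  0.1688] F [0.53 0.29 0.46]
[[ 0.857 -0.515  0.008]
 [-0.515 -0.857  0.009]
 [ 0.003 -0.012 -1.   ]]
```

View pics/wrist2.png

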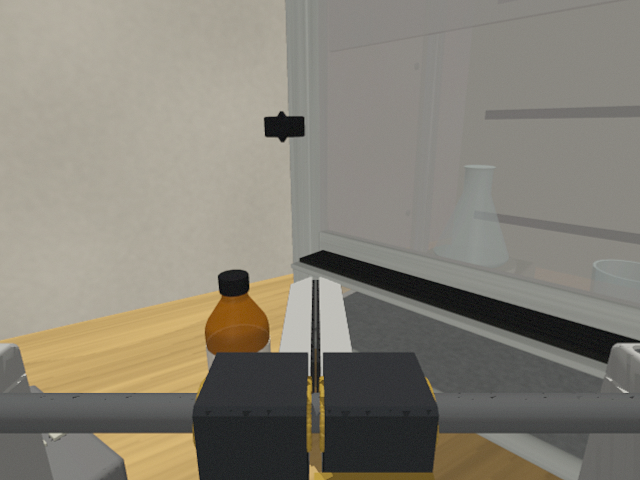

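View pics/w2z.png

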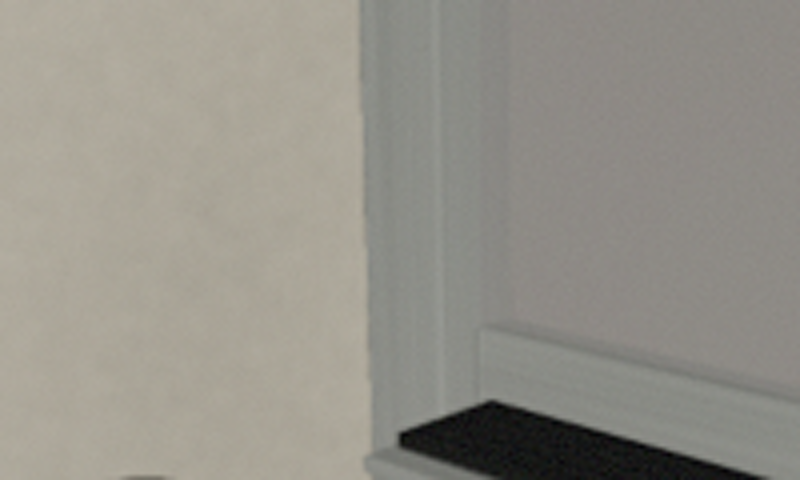

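```bash
python3 - <<'E'
from h import *
import pickle
c=pickle.load(open('w2.pkl','rb'));C0=pickle.load(open('c0.pkl','rb'));s,t=C0['scene'],C0['top']
im=c['img']; m=(im.max(2)<55).astype(np.uint8); m[:, :255]=0;m[:,315:]=0;m[150:]=0
ys,xs=np.nonzero(m); print('clip bbox',xs.min(),xs.max(),ys.min(),ys.max())
for x in range(xs.min(),xs.max()+1,4): q=ys[xs==x]; print(x,q.min(),q.max(),end=' | ')
print()
for u in ((282,126.5),): 
    print(two(c,u,s,(263.5,186.2)),two(c,u,t,(345.5,173.5)))
for tip in ((.747,-.104,.2465),(.7475,-.1035,.248)): print(proj(c,tip))
a=-1.3047; hx=np.array([np.cos(a),np.sin(a),0]); hy=np.array([-hx[1],hx[0],0])
pc=np.array([.57387,-.17069,.11195])
for u,v in((-.018,.177),(.018,.177)): print(proj(c,pc+hx*u+hy*v))
print(two(c,(300,258.75),s,(274,215.7)),two(c,(300,258.75),t,(345.4,194.6)))
E
```

```text
clip bbox 264 303 112 141
264 118 119 | 268 117 136 | 272 117 136 | 276 117 136 | 280 112 139 | 284 114 139 | 288 117 136 | 292 117 136 | 296 117 135 | 300 117 135 | 
(array([ 0.74778048, -0.09906099,  0.24915465]), np.float64(0.007968843694114054)) (array([ 0.74857925, -0.09999465,  0.24776059]), np.float64(0.008784819817770484))
[291.31591291 128.31521316]
[290.54894543 126.65893822]
[300.75904019 264.34637695]
[324.38796467 255.67363154]
(array([ 0.73737959, -0.10444154,  0.11922872]), np.float64(0.00045132269973835486)) (array([ 0.73997555, -0.10712719,  0.11788375]), np.float64(0.0018425777829432959))
```

Call:
play_rows --deltas '[[[0, 0, 30, 0, 0, 0, 0], [0, 0, 30, 0, 0, 0, 0], [0, 0, 29, 0, 0, 0, 0], [0, 0, 0, 0, 0, 0, 0]]]'

```text
time_s: 7.7
ee_pos: [0.6015, -0.0395, 0.079]
eef_rot: [-3.13, -0.002, -0.543]
force: [0.1, -0.1, 0.7]
grip_width: 0.0002
```

```bash
python3 - <<'E'
from plan import *
from station import ctrl
o=ctrl.get_obs(); q0=o['qpos']; p0=o['ee_pos'];R0=Ro.from_euler('xyz',o['eef_rot']).as_matrix(); print(q0.round(3),p0.round(4),R0.round(3))
tgt=edge+hx*.022+[0,0,.081]; 
print('cart', (R0.T@(tgt-p0)*1e3).round(1), Ro.from_matrix(R0.T@R).as_rotvec().round(3))
# straight cart path with interpolated rotation: 4 steps, ik check
rv=Ro.from_matrix(R0.T@R).as_rotvec()
q=q0
for i in range(1,6):
    pp=p0+(tgt-p0)*i/5; RR=R0@Ro.from_rotvec(rv*i/5).as_matrix(); q,c=ik(pp,RR,[q]); print(pp.round(3),q.round(2),c)
E
```

```text
hi [ 0.543 -0.057  0.2  ] [ 0.292  0.428  2.271  4.14   1.363 -1.941] 0.007188755502464149 [0.306 0.131 0.187]
pre [ 0.543 -0.057  0.083] [ 0.302  0.774  2.192  4.14   1.488 -1.719] 0.004702838476364488 [0.309 0.135 0.079]
in [ 0.572 -0.165  0.083] [ 0.036  0.77   2.14   3.977  1.414 -1.742] 1.882299290896724e-20 [0.357 0.05  0.083]
up [ 0.572 -0.165  0.245] [ 0.036  0.298  2.203  4.072  1.152 -2.07 ] 7.239642606589312e-23 [0.357 0.05  0.245]
[ 0.229  0.777  2.135  3.927  1.409 -1.721] [ 0.6015 -0.0395  0.079 ] [[ 0.856 -0.517  0.007]
 [-0.517 -0.856  0.009]
 [ 0.002 -0.011 -1.   ]]
cart [ 39.8 122.5  -3.3] [-0.011 -0.     0.243]
[ 0.596 -0.065  0.079] [ 0.19  0.78  2.14  3.94  1.42 -1.72] 8.557011512193475e-20
[ 0.59 -0.09  0.08] [ 0.16  0.78  2.14  3.95  1.42 -1.72] 1.3755353221853024e-20
[ 0.584 -0.115  0.08 ] [ 0.12  0.78  2.14  3.96  1.42 -1.73] 1.1460277074470416e-21
[ 0.578 -0.14   0.081] [ 0.08  0.78  2.14  3.97  1.42 -1.73] 4.1951570685108775e-23
[ 0.572 -0.165  0.081] [ 0.04  0.78  2.14  3.98  1.42 -1.74] 2.560931134354393e-25
```

Call:
play_rows --deltas '[[[7, 20, 0, 0, 0, 0.04, 0], [7.5, 20, 0, 0, 0, 0.04, 0], [8, 20, 0, 0, 0, 0.04, 0], [9, 19.5, 0, 0, 0, 0.04, 0], [9.5, 19, 0, 0, 0, 0.04, 0], [10, 19, 0, 0, 0, 0.04, 0], [0, 0, 0, 0, 0, 0, 0]]]'

```text
time_s: 8.4
ee_pos: [0.5715, -0.1668, 0.0822]
eef_rot: [-3.125, -0.004, -0.788]
force: [0.1, 0.1, -0.4]
grip_width: 0.0001
```

```bash
python3 - <<'E'
from h import *
import pickle
C={n:cam(n,n+'3.png') for n in('scene','wrist')}
pickle.dump(C,open('c3.pkl','wb'))
a=cv2.resize(C['scene']['img'][160:340,230:470],None,fx=3,fy=3,interpolation=2);cv2.imwrite('pics/s3z.png',a[:,:,::-1])
E
python3 st.py
```

```text
8.5 q [ 0.036  0.771  2.139  3.975  1.417 -1.726] p [ 0.5718 -0.165   0.0814] F [0.38 0.34 0.12]
[[ 0.708 -0.707  0.013]
 [-0.707 -0.707  0.009]
 [ 0.003 -0.015 -1.   ]]
```

View pics/s3z.png

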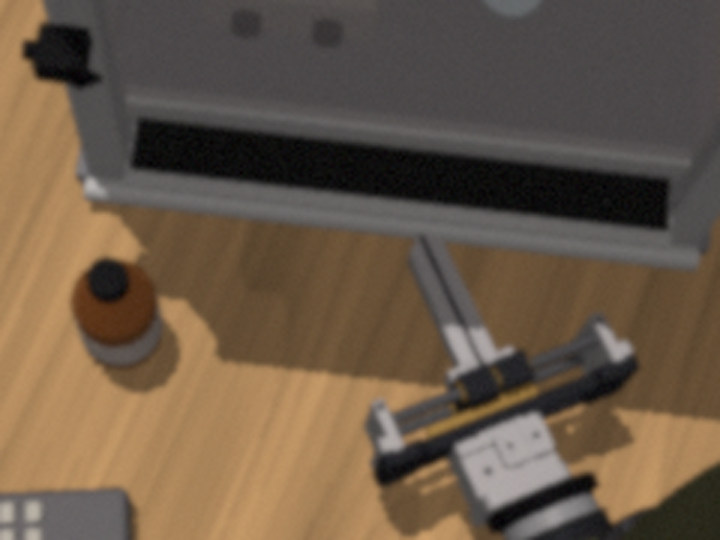

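View pics/wrist3.png

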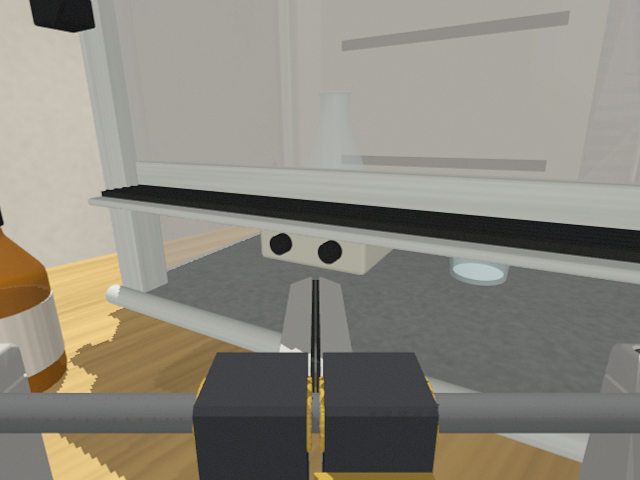

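Call:
play_rows --deltas '[[[0, 0, -5, 0, 0, 0, 0], [0, 0, -4, 0, 0, 0, 0], [0, 0, 0, 0, 0, 0, 0]]]'

```text
time_s: 8.8
ee_pos: [0.5716, -0.1642, 0.0893]
eef_rot: [-3.128, -0.002, -0.783]
force: [-1.4, 0.4, 0.4]
grip_width: 0.0005
```

Call:
play_rows --deltas '[[[0, 0, -4, 0, 0, 0, 0], [0, 0, 0, 0, 0, 0, 0]]]'

```text
time_s: 9.0
ee_pos: [0.5714, -0.1645, 0.0928]
eef_rot: [-3.128, -0.001, -0.784]
force: [-0.2, -1.5, 0.0]
grip_width: 0.0005
```

Call:
play_rows --deltas '[[[0, 0, -4, 0, 0, 0, 0], [0, 0, 0, 0, 0, 0, 0]]]'

```text
time_s: 9.2
ee_pos: [0.5713, -0.1647, 0.0967]
eef_rot: [-3.128, -0.001, -0.784]
force: [0.2, 0.4, -0.1]
grip_width: 0.0004
```

Call:
play_rows --deltas '[[[0, 0, -4, 0, 0, 0, 0], [0, 0, 0, 0, 0, 0, 0]]]'

```text
time_s: 9.4
ee_pos: [0.5713, -0.1648, 0.1008]
eef_rot: [-3.128, -0.001, -0.784]
force: [-0.3, 0.3, 0.0]
grip_width: 0.0004
```

Call:
play_rows --deltas '[[[0, 0, -3, 0, 0, 0, 0], [0, 0, 0, 0, 0, 0, 0]]]'

```text
time_s: 9.6
ee_pos: [0.5713, -0.1648, 0.1037]
eef_rot: [-3.128, -0.001, -0.784]
force: [-0.1, 0.9, -0.2]
grip_width: 0.0002
```

Call:
play_rows --deltas '[[[0, 0, -3, 0, 0, 0, 0], [0, 0, 0, 0, 0, 0, 0]]]'

```text
time_s: 9.8
ee_pos: [0.5712, -0.1648, 0.1067]
eef_rot: [-3.128, -0.001, -0.784]
force: [0.2, -0.2, -1.2]
grip_width: 0.0006
```

```bash
python3 - <<'E'
from h import *
import pickle
C={n:cam(n,n+'4.png') for n in('scene','wrist')}
pickle.dump(C,open('c4.pkl','wb'))
a=cv2.resize(C['scene']['img'][160:280,260:460],None,fx=4,fy=4,interpolation=2);cv2.imwrite('pics/s4z.png',a[:,:,::-1])
E
python3 st.py
```

```text
9.9 q [ 0.036  0.695  2.162  3.982  1.379 -1.768] p [ 0.5712 -0.1648  0.1065] F [ 0.35 -0.49 -0.69]
[[ 0.708 -0.706  0.01 ]
 [-0.706 -0.708  0.009]
 [ 0.001 -0.013 -1.   ]]
```

View pics/s4z.png

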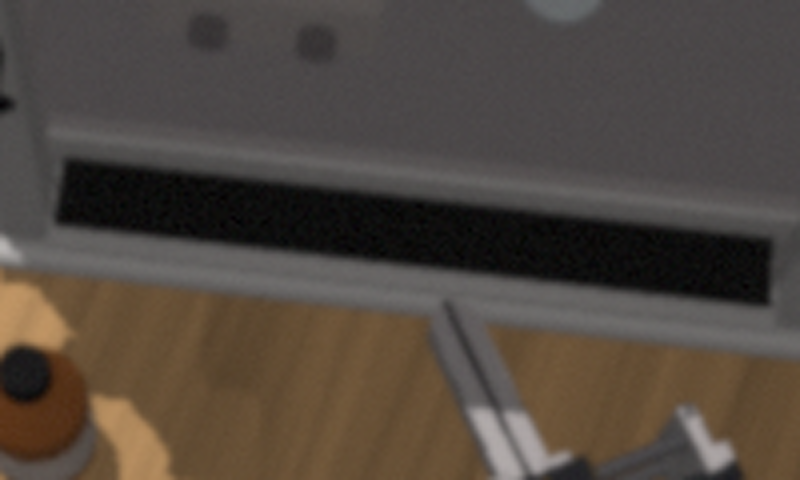

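View pics/wrist4.png

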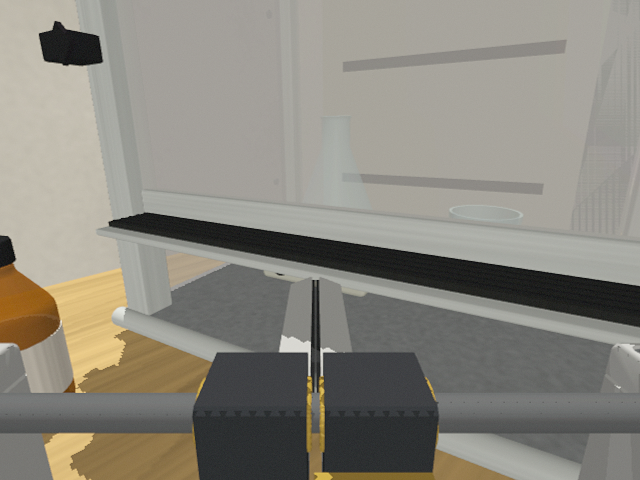

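```bash
python3 - <<'E'
from h import *
import pickle
from scipy.spatial.transform import Rotation as Ro
C=pickle.load(open('c4.pkl','rb'))
o=ctrl.get_obs();R=Ro.from_euler('xyz',o['eef_rot']).as_matrix();p=o['ee_pos']
for d in(0,.005,.01,.02,.03):
  for h in(0,.008): q=p+R@[-d,0,-h]; print(d,h,proj(C['wrist'],q).round(1),proj(C['scene'],q).round(1), ((proj(C['scene'],q)-[260,160])*4).round())
a=-1.3047; hx=np.array([np.cos(a),np.sin(a),0]); hy=np.array([-hx[1],hx[0],0])
g=plane(C['scene'],(373,235),.11); print(g,(g-p)@R)
e=np.array([.5665,-.1437,0])
for z in(.103,.106,.109,.112):
  print(z,[proj(C['wrist'],e+hy*v+[0,0,z]).round(1).tolist() for v in(.18,0,-.1)],[((proj(C['scene'],e+hy*v+[0,0,z])-[260,160])*4).round().tolist() for v in(.18,0,-.1)])
E
```

```text
0 0 [313.2 269.6] [363.  221.8] [412. 247.]
0 0.008 [313.2 257. ] [363.4 220.3] [414. 241.]
0.005 0 [313.2 272.8] [364.1 224. ] [416. 256.]
0.005 0.008 [313.2 259.9] [364.5 222.5] [418. 250.]
0.01 0 [313.2 276.1] [365.1 226.1] [420. 265.]
0.01 0.008 [313.1 263. ] [365.5 224.7] [422. 259.]
0.02 0 [313.1 283.1] [367.2 230.5] [429. 282.]
0.02 0.008 [313.  269.5] [367.6 229. ] [430. 276.]
0.03 0 [312.9 290.9] [369.2 234.9] [437. 299.]
0.03 0.008 [312.9 276.6] [369.7 233.4] [439. 294.]
[ 0.54286925 -0.14482186  0.11      ] [-0.03417291  0.00581869 -0.00365437]
0.103 [[99.4, 243.0], [292.2, 287.9], [488.1, 333.4]] [[47.0, 247.0], [405.0, 290.0], [607.0, 314.0]]
0.106 [[98.7, 239.4], [292.1, 282.9], [489.0, 327.2]] [[47.0, 244.0], [406.0, 288.0], [608.0, 312.0]]
0.109 [[98.0, 235.7], [291.9, 277.8], [489.8, 320.9]] [[46.0, 242.0], [406.0, 285.0], [609.0, 310.0]]
0.112 [[97.3, 232.0], [291.7, 272.7], [490.6, 314.5]] [[46.0, 240.0], [407.0, 283.0], [610.0, 308.0]]
```

Call:
play_rows --deltas '[[[0, 0, -3, 0, 0, 0, 0], [0, 0, 0, 0, 0, 0, 0]]]'

```text
time_s: 10.1
ee_pos: [0.5712, -0.1648, 0.1097]
eef_rot: [-3.128, -0.001, -0.784]
force: [-0.6, -0.1, 0.0]
grip_width: 0.0001
```

Call:
play_rows --deltas '[[[0, 0, -3, 0, 0, 0, 0], [0, 0, 0, 0, 0, 0, 0]]]'

```text
time_s: 10.3
ee_pos: [0.5712, -0.1649, 0.1127]
eef_rot: [-3.128, -0.001, -0.784]
force: [0.3, 0.9, -0.2]
grip_width: 0.0007
```

```bash
python3 - <<'E'
from h import *
import pickle
C={n:cam(n,n+'5.png') for n in('wrist',)}
pickle.dump(C,open('c5.pkl','wb'))
a=cv2.resize(C['wrist']['img'][200:350,220:420],None,fx=4,fy=4,interpolation=2);cv2.imwrite('pics/w5z.png',a[:,:,::-1])
E
python3 st.py
```

```text
10.35 q [ 0.036  0.676  2.167  3.984  1.371 -1.778] p [ 0.5712 -0.1649  0.1126] F [-0.06  0.18  0.02]
[[ 0.708 -0.706  0.01 ]
 [-0.706 -0.708  0.009]
 [ 0.001 -0.014 -1.   ]]
```

View pics/w5z.png

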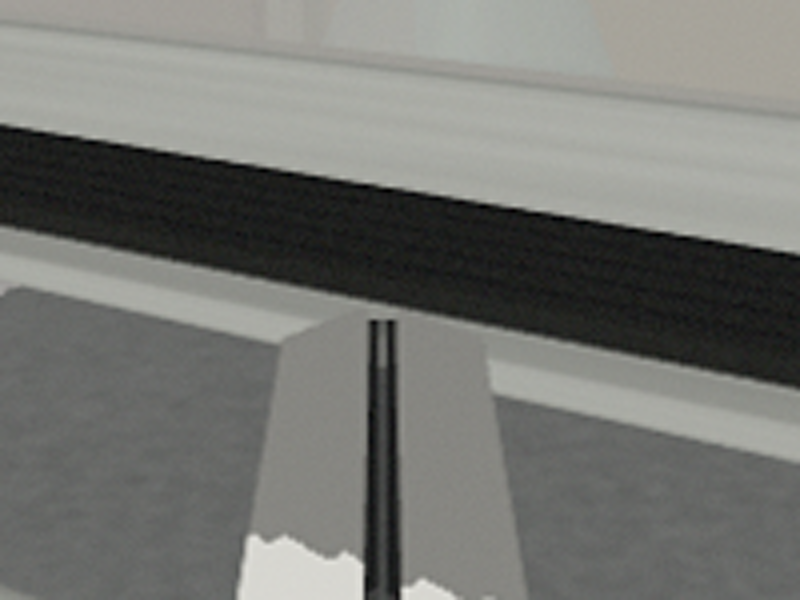

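```bash
python3 - <<'E'
from h import *
import pickle
from scipy.spatial.transform import Rotation as Ro
C=pickle.load(open('c3.pkl','rb'))
R=np.array([[.708,-.707,.013],[-.707,-.707,.009],[.003,-.015,-1]]);p=np.array([.5718,-.165,.0814])
for n,u,z in(('block front L',(460,375),.1),('block front R',(520,350),.1),('barR front',(600,318),.1),('barL front',(378,403),.1),('tip',(425,240),.085)):
    g=plane(C['scene'],(u[0]/3+230,u[1]/3+160),z); print(n,((g-p)@R*1e3).round(0), 'to lip', ((g-[.5665,-.1437,0])@np.array([.263,-.965,0])*1e3).round())
E
```

```text
block front L [-133.  -16.  -19.] to lip -101.0
block front R [-133.   27.  -19.] to lip -80.0
barR front [-133.   84.  -20.] to lip -51.0
barL front [-130.  -72.  -18.] to lip -126.0
tip [-36.   5.  -4.] to lip -7.0
```

View pics/scene3.png

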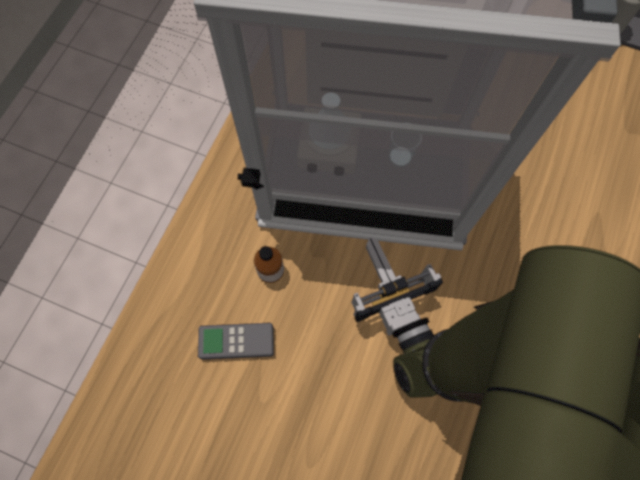

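Call:
play_rows --deltas '[[[0, 0, 10, 0, 0, 0, 0], [0, 0, 12, 0, 0, 0, 0], [0, 0, 10, 0, 0, 0, 0], [0, 0, 0, 0, 0, 0, 0], [11, 0, 0, 0, 0, 0, 0], [11, 0, 0, 0, 0, 0, 0], [11, 0, 0, 0, 0, 0, 0], [0, 0, 0, 0, 0, 0, 0]]]'

```text
time_s: 11.15
ee_pos: [0.5956, -0.1893, 0.0812]
eef_rot: [-3.127, -0.002, -0.786]
force: [0.3, 1.1, 0.6]
grip_width: 0.0008
```

```bash
python3 - <<'E'
from h import *
import pickle
C={n:cam(n,n+'6.png') for n in('scene',)}
a=cv2.resize(C['scene']['img'][160:340,230:470],None,fx=3,fy=3,interpolation=2);cv2.imwrite('pics/s6z.png',a[:,:,::-1])
E
python3 st.py
```

```text
11.2 q [-0.028  0.781  2.088  3.917  1.376 -1.746] p [ 0.595  -0.1888  0.0809] F [-0.28  0.1   0.13]
[[ 0.707 -0.707  0.011]
 [-0.707 -0.707  0.009]
 [ 0.002 -0.014 -1.   ]]
```

View pics/s6z.png

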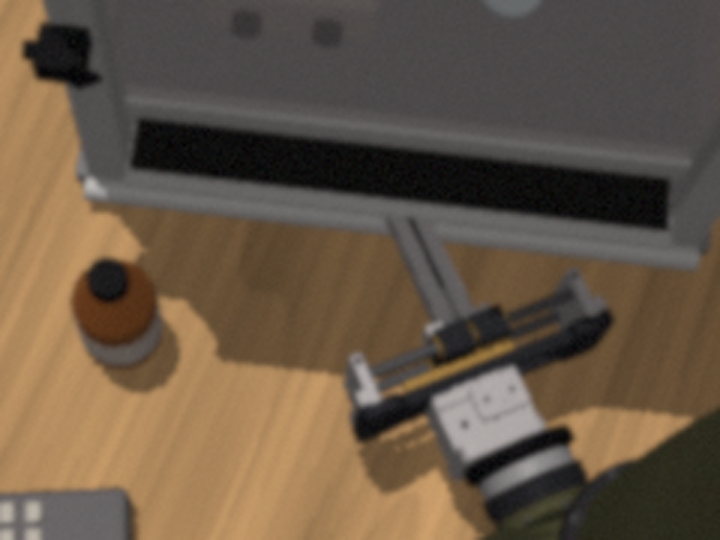

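Call:
play_rows --deltas '[[[0, 0, -6, 0, 0, 0, 0], [0, 0, -6, 0, 0, 0, 0], [0, 0, 0, 0, 0, 0, 0]]]'

```text
time_s: 11.5
ee_pos: [0.5948, -0.1878, 0.0935]
eef_rot: [-3.128, -0.002, -0.784]
force: [0.6, 0.3, -1.0]
grip_width: 0.0006
```

Call:
play_rows --deltas '[[[0, 0, -4, 0, 0, 0, 0], [0, 0, 0, 0, 0, 0, 0]]]'

```text
time_s: 11.7
ee_pos: [0.5947, -0.1879, 0.0969]
eef_rot: [-3.128, -0.001, -0.784]
force: [0.1, 0.9, -0.0]
grip_width: 0.0008
```

Call:
play_rows --deltas '[[[0, 0, -4, 0, 0, 0, 0], [0, 0, 0, 0, 0, 0, 0]]]'

```text
time_s: 11.9
ee_pos: [0.5947, -0.1881, 0.1008]
eef_rot: [-3.128, -0.001, -0.784]
force: [0.0, 0.1, 0.3]
grip_width: 0.0003
```

Call:
play_rows --deltas '[[[0, 0, -4, 0, 0, 0, 0], [0, 0, 0, 0, 0, 0, 0]]]'

```text
time_s: 12.1
ee_pos: [0.5946, -0.1881, 0.1045]
eef_rot: [-3.128, -0.001, -0.784]
force: [0.1, 0.0, -2.0]
grip_width: 0.0
```

```bash
python3 st.py|head -1
```

```text
12.1 q [-0.027  0.713  2.11   3.924  1.342 -1.78 ] p [ 0.5946 -0.1881  0.1045] F [ 0.14  0.02 -2.04]
```

Call:
play_rows --deltas '[[[0, 0, -5, 0, 0, 0, 0], [0, 0, -8, 0, 0, 0, 0], [0, 0, -10, 0, 0, 0, 0], [0, 0, -10, 0, 0, 0, 0], [0, 0, -8, 0, 0, 0, 0], [0, 0, -5, 0, 0, 0, 0]]]'

```text
time_s: 12.7
ee_pos: [0.5942, -0.1884, 0.1517]
eef_rot: [-3.128, -0.002, -0.784]
force: [3.0, 1.5, -4.2]
grip_width: 0.0008
```

```bash
python3 - <<'E'
from h import *
import pickle
C={n:cam(n,n+'7.png') for n in('wrist',)}
E
python3 st.py
```

```text
12.75 q [-0.028  0.579  2.14   3.943  1.27  -1.856] p [ 0.5942 -0.1886  0.1523] F [ 0.56 -0.17  0.78]
[[ 0.708 -0.706  0.012]
 [-0.707 -0.708  0.008]
 [ 0.003 -0.015 -1.   ]]
```

View pics/wrist7.png

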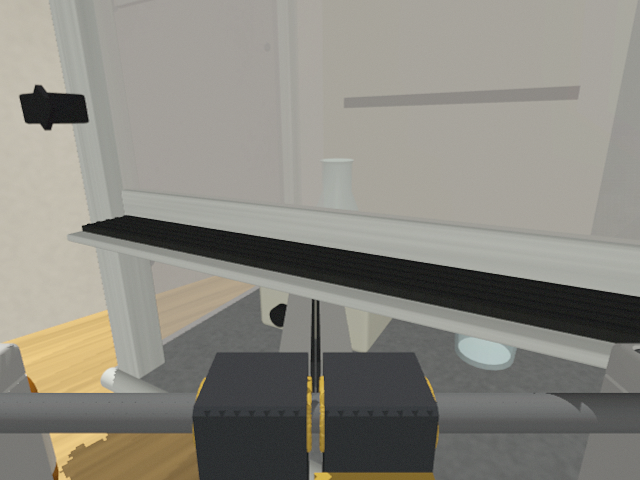

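Call:
play_rows --deltas '[[[0, 0, -5, 0, 0, 0, 0], [0, 0, -8, 0, 0, 0, 0], [0, 0, -10, 0, 0, 0, 0], [0, 0, -12, 0, 0, 0, 0], [0, 0, -12, 0, 0, 0, 0], [0, 0, -10, 0, 0, 0, 0], [0, 0, -8, 0, 0, 0, 0], [0, 0, -5, 0, 0, 0, 0], [0, 0, -3, 0, 0, 0, 0], [0, 0, 0, 0, 0, 0, 0]]]'

```text
time_s: 13.75
ee_pos: [0.5932, -0.1894, 0.2241]
eef_rot: [-3.128, -0.002, -0.785]
force: [0.5, -0.3, 0.2]
grip_width: 0.0006
```

```bash
python3 - <<'E'
from h import *
import pickle
C={n:cam(n,n+'8.png') for n in('wrist','scene')}
pickle.dump(C,open('c8.pkl','wb'))
a=cv2.resize(C['wrist']['img'][80:280,0:260],None,fx=3,fy=3,interpolation=2);cv2.imwrite('pics/w8z.png',a[:,:,::-1])
print(ray(C['wrist'],(320,240))[0])
print(proj(C['wrist'],[.7475,-.1035,.2475]))
E
python3 st.py
```

```text
[ 0.44159554 -0.04135257  0.30726728]
[ 72.14858869 216.48510751]
13.85 q [-0.03   0.381  2.158  3.992  1.147 -1.997] p [ 0.5932 -0.1894  0.2237] F [ 0.15  0.1  -0.26]
[[ 0.707 -0.707  0.011]
 [-0.707 -0.707  0.008]
 [ 0.002 -0.014 -1.   ]]
```

View pics/wrist8.png

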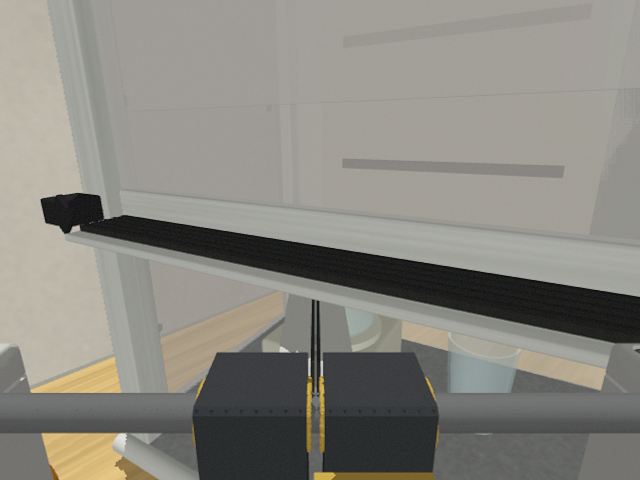

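View pics/w8z.png

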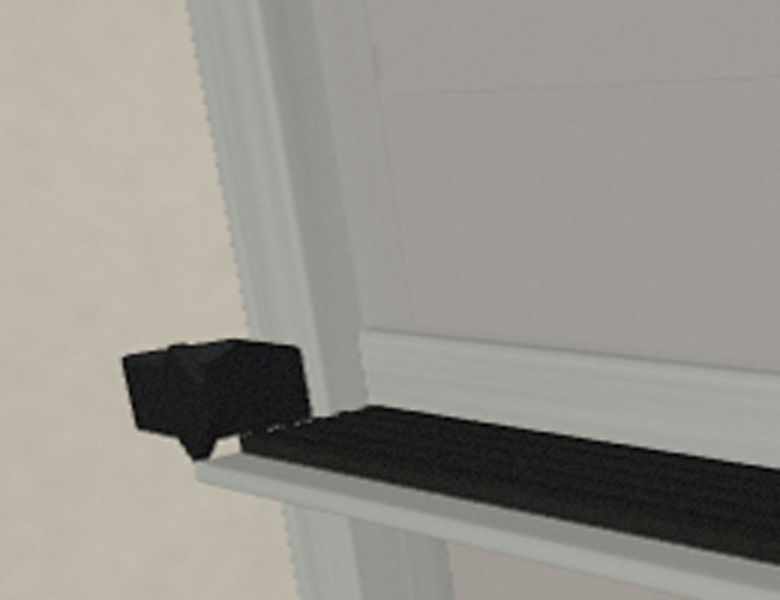

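View pics/scene8.png

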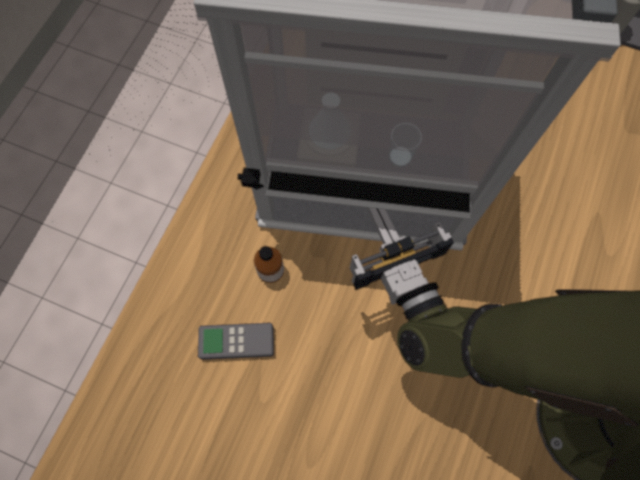

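```bash
python3 - <<'E'
from h import *
import pickle
C=pickle.load(open('c8.pkl','rb'))
c=C['scene']; a=cv2.resize(c['img'][150:230,230:480],None,fx=3.2,fy=3.2,interpolation=2);cv2.imwrite('pics/s8z.png',a[:,:,::-1])
w=C['wrist']
a=-1.3047; hx=np.array([np.cos(a),np.sin(a),0]); hy=np.array([-hx[1],hx[0],0]); pc=np.array([.57387,-.17069,0])
for z in(.228,.232,.236,.24):
    print(z,'wrist FL',proj(w,pc-.018*hx+.177*hy+[0,0,z]).round(1),'BL',proj(w,pc+.018*hx+.177*hy+[0,0,z]).round(1),'scene FL,FR,BL,BR',[proj(c,pc+u*hx+v*hy+[0,0,z]).round(1).tolist() for u,v in((-.018,.177),(-.018,-.177),(.018,.177),(.018,-.177))])
E
```

```text
0.228 wrist FL [ 85.7 244. ] BL [131.2 231.7] scene FL,FR,BL,BR [[268.8, 190.8], [467.5, 214.1], [271.9, 172.8], [468.3, 195.6]]
0.232 wrist FL [ 84.6 238.6] BL [130.4 226.9] scene FL,FR,BL,BR [[268.6, 189.8], [468.1, 213.3], [271.7, 171.8], [468.9, 194.7]]
0.236 wrist FL [ 83.6 233.2] BL [129.6 221.9] scene FL,FR,BL,BR [[268.4, 188.8], [468.8, 212.4], [271.5, 170.8], [469.5, 193.7]]
0.24 wrist FL [ 82.5 227.7] BL [128.8 217. ] scene FL,FR,BL,BR [[268.2, 187.9], [469.4, 211.5], [271.4, 169.7], [470.1, 192.8]]
```

View pics/s8z.png

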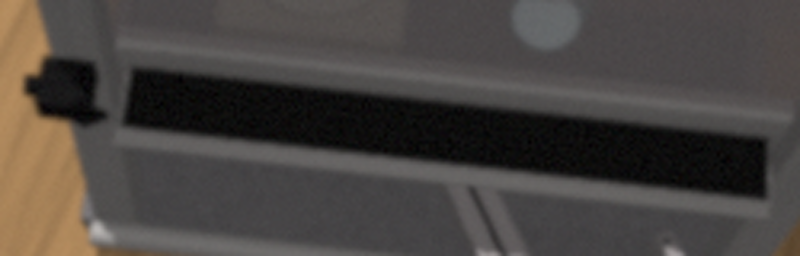

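Call:
play_rows --deltas '[[[0, 0, -4, 0, 0, 0, 0], [0, 0, -4, 0, 0, 0, 0], [0, 0, -3, 0, 0, 0, 0], [0, 0, -1, 0, 0, 0, 0], [0, 0, 0, 0, 0, 0, 0]]]'

```text
time_s: 14.35
ee_pos: [0.5932, -0.1894, 0.2358]
eef_rot: [-3.128, -0.002, -0.785]
force: [-0.5, -1.1, -1.2]
grip_width: 0.0004
```

```bash
python3 st.py
```

```text
14.35 q [-0.031  0.349  2.158  4.003  1.125 -2.024] p [ 0.5932 -0.1894  0.2358] F [-0.45 -1.11 -1.23]
[[ 0.708 -0.707  0.011]
 [-0.707 -0.708  0.008]
 [ 0.002 -0.014 -1.   ]]
```

Call:
play_rows --deltas '[[[0, 0, 6, 0, 0, 0, 0], [0, 0, 14, 0, 0, 0, 0], [-20, 0, 14, 0, 0, 0, 0], [-20, -10, 14, 0, 0, 0, 0], [-10, -25, 14, 0, 0, -0.04, 0], [-10, -25, 10, 0, 0, -0.04, 0], [0, -25, 0, 0, 0, -0.04, 0], [0, -25, 0, 0, 0, -0.04, 0], [0, 0, 0, 0, 0, 0, 0]]]'

```text
time_s: 15.25
ee_pos: [0.6262, -0.0632, 0.1659]
eef_rot: [-3.127, -0.005, -0.621]
force: [-0.1, 0.1, 0.1]
grip_width: 0.0005
```

```bash
python3 - <<'E'
from h import *
import pickle
C={n:cam(n,n+'9.png') for n in('wrist','scene','top')}
pickle.dump(C,open('c9.pkl','wb'))
print(ray(C['wrist'],(320,240)))
E
python3 st.py
```

```text
(array([0.45206385, 0.05833919, 0.24850314]), array([ 0.77358752, -0.56351799, -0.28984447]))
15.4 q [ 0.196  0.559  2.109  4.02   1.258 -1.916] p [ 0.6243 -0.0652  0.1652] F [ 0.36  0.25 -0.78]
[[ 0.811 -0.585  0.011]
 [-0.585 -0.811  0.009]
 [ 0.004 -0.013 -1.   ]]
```

View pics/wrist9.png

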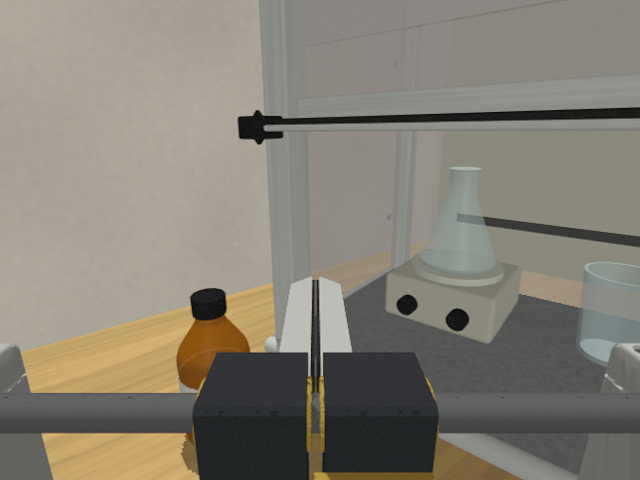

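View pics/top9.png

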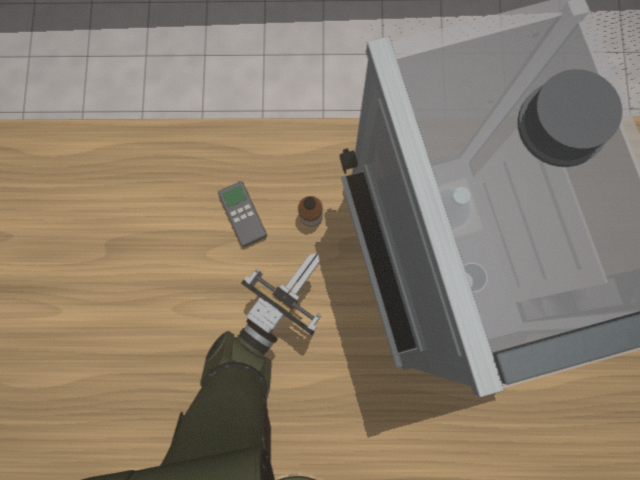

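Excellent edge-on view: camera is level with lip and pointer (clip around (260,127), lip beneath the strip ending near (262,130)). Zoom in.

```bash
python3 - <<'E'
from h import *
import pickle
C=pickle.load(open('c9.pkl','rb'))
w=C['wrist']
a=cv2.resize(w['img'][100:155,225:325],None,fx=8,fy=8,interpolation=cv2.INTER_CUBIC);cv2.imwrite('pics/w9z.png',a[:,:,::-1])
for c in(250,256,262,300,): print(c,w['img'][106:150,c].max(1).tolist())
print('tip',proj(w,[.7475,-.1035,.2475]))
a_=-1.3047; hx=np.array([np.cos(a_),np.sin(a_),0]); hy=np.array([-hx[1],hx[0],0]);e=np.array([.5665,-.1437,0])
for z in(.235,.24,.245): print(z,[proj(w,e+v*hy+[0,0,z]).round(1).tolist() for v in(.18,.1)])
E
```

```text
250 [170, 169, 170, 170, 171, 171, 171, 170, 172, 165, 41, 24, 25, 28, 24, 26, 22, 19, 19, 23, 18, 26, 23, 21, 26, 20, 24, 25, 19, 19, 25, 19, 36, 113, 174, 169, 168, 168, 170, 169, 170, 169, 168, 168]
256 [169, 168, 170, 162, 79, 11, 25, 18, 23, 27, 25, 22, 23, 28, 25, 19, 23, 22, 26, 25, 26, 29, 20, 20, 19, 28, 26, 27, 16, 23, 21, 29, 21, 19, 14, 31, 84, 140, 165, 170, 168, 169, 167, 168]
262 [170, 170, 171, 170, 170, 171, 170, 165, 134, 66, 19, 33, 26, 22, 23, 21, 27, 26, 27, 20, 21, 27, 20, 15, 18, 19, 26, 25, 17, 23, 26, 22, 22, 8, 34, 77, 123, 158, 170, 170, 170, 170, 169, 168]
300 [140, 143, 143, 140, 138, 138, 137, 140, 140, 140, 141, 132, 33, 21, 29, 27, 26, 30, 89, 147, 139, 141, 137, 138, 126, 123, 134, 133, 134, 131, 132, 135, 134, 133, 133, 135, 134, 132, 133, 133, 134, 135, 133, 135]
tip [267.68831824 127.36105342]
0.235 [[265.1, 143.1], [344.3, 145.0]]
0.24 [[264.8, 136.9], [344.4, 137.6]]
0.245 [[264.5, 130.6], [344.4, 130.2]]
```

View pics/w9z.png

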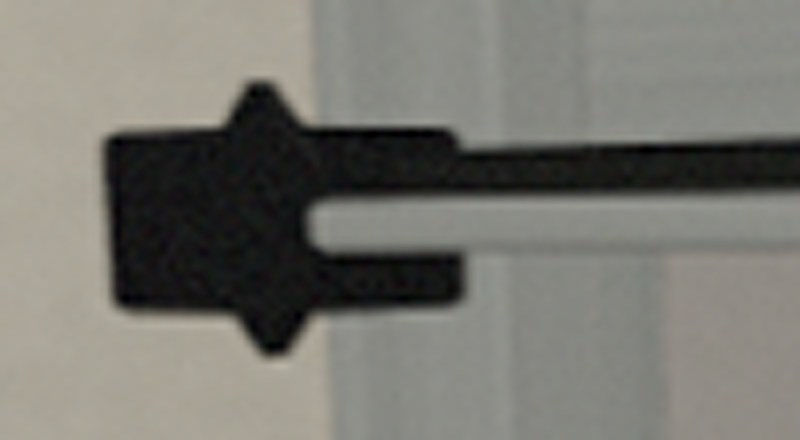

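Call:
play_rows --deltas '[[[9.5, 24, -10, 0, 0, 0.032, 0], [10, 23.5, -10, 0, 0, 0.032, 0], [11, 23, -10, 0, 0, 0.032, 0], [12, 23, -10, 0, 0, 0.032, 0], [12.5, 22.5, -10, 0, 0, 0.032, 0], [0, 0, 0, 0, 0, 0, 0]]]'

```text
time_s: 16.0
ee_pos: [0.5918, -0.1922, 0.2149]
eef_rot: [-3.127, -0.003, -0.788]
force: [-0.6, 0.3, 0.6]
grip_width: 0.0008
```

```bash
python3 st.py
```

```text
16.0 q [-0.036  0.404  2.16   3.981  1.163 -1.975] p [ 0.5918 -0.1922  0.2149] F [-0.61  0.28  0.64]
[[ 0.705 -0.709  0.012]
 [-0.709 -0.705  0.008]
 [ 0.003 -0.015 -1.   ]]
```

Call:
play_rows --deltas '[[[0, 0, -6, 0, 0, 0, 0], [0, 0, -6, 0, 0, 0, 0], [0, 0, -5, 0, 0, 0, 0], [0, 0, -2, 0, 0, 0, 0], [0, 0, 0, 0, 0, 0, 0], [0, 0, 0, 0, 0, 0, 0]]]'

```text
time_s: 16.6
ee_pos: [0.5926, -0.1896, 0.2323]
eef_rot: [-3.128, -0.001, -0.784]
force: [-0.3, 0.0, -0.6]
grip_width: -0.0
```

Call:
play_rows --deltas '[[[0, 0, -2, 0, 0, 0, 0], [0, 0, -1.5, 0, 0, 0, 0], [0, 0, -1, 0, 0, 0, 0], [0, 0, -1, 0, 0, 0, 0], [0, 0, -0.5, 0, 0, 0, 0], [0, 0, -0.5, 0, 0, 0, 0], [0, 0, 0, 0, 0, 0, 0], [0, 0, 0, 0, 0, 0, 0]]]'

```text
time_s: 17.4
ee_pos: [0.5925, -0.1899, 0.2388]
eef_rot: [-3.128, -0.001, -0.784]
force: [2.1, 0.9, -3.2]
grip_width: 0.0002
```

```bash
python3 st.py
```

```text
17.4 q [-0.032  0.339  2.16   4.004  1.119 -2.03 ] p [ 0.5925 -0.1899  0.2388] F [ 2.08  0.87 -3.18]
[[ 0.708 -0.706  0.01 ]
 [-0.706 -0.708  0.009]
 [ 0.001 -0.013 -1.   ]]
```

Contact force −3.2 N at z = 0.2388. Back out and check at the edge-on view.

Call:
play_rows --deltas '[[[0, 0, 6, 0, 0, 0, 0], [0, 0, 14, 0, 0, 0, 0], [-20, 0, 14, 0, 0, 0, 0], [-20, -10, 14, 0, 0, 0, 0], [-10, -25, 14, 0, 0, -0.04, 0], [-10, -25, 10, 0, 0, -0.04, 0], [0, -25, 0, 0, 0, -0.04, 0], [0, -25, 0, 0, 0, -0.04, 0], [0, 0, 0, 0, 0, 0, 0]]]'

```text
time_s: 18.3
ee_pos: [0.6254, -0.064, 0.1694]
eef_rot: [-3.127, -0.005, -0.622]
force: [0.1, 0.4, -0.4]
grip_width: 0.0007
```

```bash
python3 - <<'E'
from h import *
import pickle
C={n:cam(n,n+'10.png') for n in('wrist','scene')}
pickle.dump(C,open('c10.pkl','wb'))
w=C['wrist']
a=cv2.resize(w['img'][100:155,225:325],None,fx=8,fy=8,interpolation=cv2.INTER_CUBIC);cv2.imwrite('pics/w10z.png',a[:,:,::-1])
print(ray(w,(320,240))[0])
print('tip',proj(w,[.7475,-.1035,.2475]))
a_=-1.3047; hx=np.array([np.cos(a_),np.sin(a_),0]); hy=np.array([-hx[1],hx[0],0]);e=np.array([.5665,-.1437,0])
for z in(.245,.2475,.25): print(z,[proj(w,e+v*hy+[0,0,z]).round(1).tolist() for v in(.18,.1)])
E
python3 st.py
```

```text
[0.4512677  0.05756868 0.25203736]
tip [266.54735726 131.75496098]
0.245 [[263.3, 135.1], [342.7, 135.5]]
0.2475 [[263.2, 132.0], [342.7, 131.8]]
0.25 [[263.0, 128.8], [342.7, 128.0]]
18.4 q [ 0.195  0.548  2.112  4.02   1.253 -1.922] p [ 0.6238 -0.0656  0.1689] F [ 0.6   0.48 -0.52]
[[ 0.811 -0.585  0.011]
 [-0.585 -0.811  0.009]
 [ 0.004 -0.014 -1.   ]]
```

View pics/w10z.png

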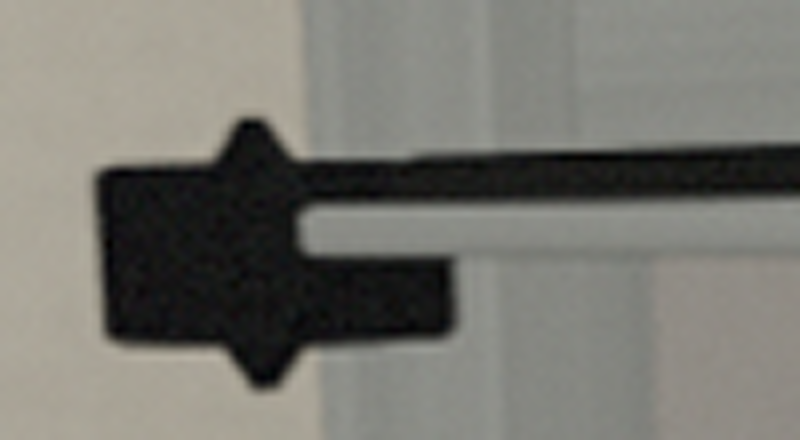

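View pics/scene10.png

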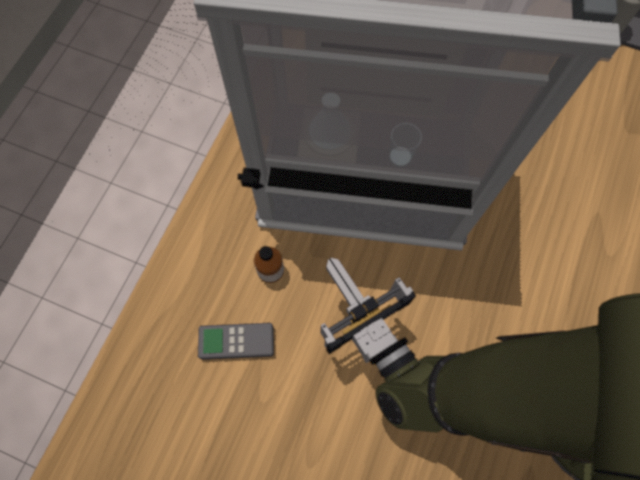

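```bash
python3 -c "
from station import hand_in
print(hand_in())"
```

```text
the job is handed in; nothing more can be done
None
```

I pushed the sash up from beneath its lip with closed fingertips, in two strokes, and the lip's underside now sits level with the pointer tip. I then took the hand clear and handed the job in at 18.4 s.

- **Final height:** The last level view from the wrist camera, with the hand well away, shows the lip's underside at row 132.0. The pointer's mid-height is at row 131.75. Those rows match a height of about 247.5 mm for both, so the remaining difference is roughly 0.2 mm, and the sash held there on its own.
- **Other objects:** In the last scene picture the bottle, meter and beaker look to be where they started. The last force readings, with the hand clear, were under 1 N, which is noise.

**Disagreements:**
- The real fingertips appear about 33 mm behind the reported tool point. My first raise therefore ended up just in front of the lip; no contact force showed. I lowered, went 33 mm further in and pushed properly.
- The early height estimate of the lip from the scene and top cameras was about 5 mm lower than the wrist camera's. I set the final height from the level wrist view instead.

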